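Bring a lab jack under a hanging vessel and run it up to touch

ROBOT

A 7-joint arm with a two-finger parallel gripper is mounted at the origin on a cart in front of the work surface, level with it; the furniture and walls round the work are solid. World frame = base frame: x ahead of the robot, y to its left, z up, the work surface at z = 0. Lengths are in m, angles in rad, forces in N, time in s.
With the tool pointing down it reaches from about 0.4 to 0.875 m from the base axis. Payload 4.4 kg.
Tool frame: the origin (TCP) lies midway between the tips of the shut fingers; the grasp point (between the pads) lies 19 mm behind it (grasp_offset is the z of the grasp point in the tool frame, in m); z points along the fingers, y is the line along which they close (so a half turn about z gives the same grasp; the last joint's range is limited). The gripper opens to 85 mm and grips with 20 to 120 N. Pads are 22 mm wide; open, the fingers measure 114 mm over their backs; the gripper's body (76 mm by 85 mm) begins 54 mm behind the grasp point. The pads swing forward as they close: fully open they stand 13 mm farther back than shut.
Start: joints at [-1.223, 0.628, 0.038, 1.517, -0.027, 0.996, -0.02], TCP at [0.261, 0.595, 0.231] pointing down, gripper open.
Joint ranges: [-3.06, 3.06], [-0.37, 2.12], [-1.25, 1.32], [0.18, 2.47], [-1.1, 4.24], [0.23, 1.98], [-2.94, 2.94]. Speed limits (rad/s): [2.57, 2.57, 3.14, 3.14, 3.14, 3.14, 3.14].

INTERFACE

Orientations are given as [roll, pitch, yaw] about the fixed x, y, z axes, in that order (R = Rz(yaw) Ry(pitch) Rx(roll)).
In Python, from station import * gives the robot as it stands.
- The arm moves only by the tool servo_tool, never from a script. Its arguments are lists of equal length, an entry for each row: "slide": the shift along the tool's x, y, z in m, a list of three; "dr": the turn, a rotation vector about the tool's x, y, z in rad, a list of three; "fingers": the finger opening in m, from 0 to 0.0854. A call has 1 to 5 rows; each row shifts and turns the commanded pose from where the row before left it, along the tool's axes as they then stand; what a row does not reach is not made up. A row lasts 1/10 s, in which the tool goes at most 50 mm and 8.59 degrees, less where a joint would pass 70% of its speed; a pose out of reach is approached as far as the arm can. A call is refused whole if a number of a shift passes 0.05 or a number of a turn 0.15, either way. A call with a gripper value outside its range is refused whole. The fingers move at their own pace and stop on an object; the grip force is fixed at half the most. Time passes only in rows, so rows that do not move let the fingers close. It gives the time, the measured TCP pose, the force, the opening and the grip force at its end, in the units of the state.
- sense(): the state, without advancing time (a new reading comes with each control period).
- capture(name): name is "scene" or "top" or "wrist"; returns the picture (400x640x3 uint8, red, green, blue); there is no depth.
- camera_model(name): a dict with "fx", "fy", "cx", "cy" (pixels), "rvec" (rotation vector, rad) and "tvec" (3), from world to camera coordinates, as OpenCV has them; the wrist camera has in their place "hand_eye" (4x4, takes a point from camera to tool coordinates, whose origin is the TCP and whose axes are the flange's). Camera axes: x right, y down, z forward; pixel columns grow to the right and rows downward; lengths in m; the calibration is good to about 2 mm. A picture is of the moment at which its call begins: read the wrist's pose just before it. camera_model takes no time and is no camera call.
- close_job(): hands the job in; it is judged then, once.
The state is a dict: "time_s": time; "joint_positions": joint angles; "joint_velocities": joint speeds; "effort": joint torques, N m; "position": TCP position; "ee_rot": TCP orientation; "contact_force": force on the tool from outside, world axes, zero at the start; "moment": the same for the moment, N m; "gripper_width": opening from 0.0 (shut) to 1.0 (fully open); "gripper_force": force on a finger pad.
Only numpy, scipy, OpenCV 4.12 (cv2) and the standard library are available. Lean on these libraries where they do the work, as an engineer would, in place of code of your own. Each camera call takes 0.05 s, during which the arm holds its last target. There are 200 camera calls.

TASK

The amber glass vessel hangs by its flange in the ring of the stand. Slide the lab jack in between the stand's feet until its platform is centred under the vessel, then turn the jack's cross handle until the platform just touches the vessel's base and begins to carry it, without lifting the vessel more than a couple of millimetres in its ring. Leave the bottles, jar and cups round about where they stand.

Things in the scene. Friction and masses are not known exactly. Their poses are not given: they have to be found in the camera images.
- jack: screw lab jack standing loose, 0.95 kg: grey base plate 112 (x) by 102 mm (y), blue gear box, four guide columns, steel platform 104 by 104 mm with a black mat, and a cross handle on its -x side. Origin at the centre of the base's underside, x pointing away from the handle, z up. It slides on the worktop under a push of 4 to 7 N
- platform_top (a point): centre of the jack platform's upper face, straight above the jack's origin; 92 mm above the worktop when the jack is right down
- knob_center (a point): centre of the jack's cross handle, 108 mm in front (-x) of the jack's origin and 47 mm up. Its axis is level, along the jack's x. From the hub (26 mm dia., 16 mm long) four steel arms 7 mm thick stand out at right angles across the axis, each ending in a black ball of 12 mm whose centre is 34 mm from the axis
- jack_knob (a joint): angle of the cross handle (rad): grows clockwise seen from the robot (arms on the right, the jack's -y side, go down), which raises the platform; at 0 the arms lie level and upright. One full turn raises the platform by 22 mm, from 92 mm above the worktop at 0. Turns stiffly (0.035 to 0.06 N m) and stays where it is left, also under load
- vessel_base (a point): centre of the flat underside of the amber glass vessel, 68 mm dia., that hangs by its 95 mm flange, loose, in the stand's ring: the underside is 130 mm above the worktop while it hangs, the flange 104 mm higher, and it has about 4 mm of play all round. White lid with blue caps; 0.25 to 0.5 kg
- stand: fixed grey support stand: origin on the worktop straight below the centre of the ring, x axis pointing from there to the upright rod 128 mm behind, z up. Two feet, 16 mm wide and 14 mm high, run forward on both sides to 30 mm in front (-x) of the origin; the lane between them is 138 mm wide and opens towards -x. The ring, 90 mm over all, lies 227 to 234 mm up
- wash_bottle: wash bottle with red cap and bent red spout, 65 mm dia., 216 mm high; bystander, origin under it (the round body stands 27 mm along +y of the origin)
- cup_a: clear specimen cup with red lid, 47 mm dia., 66 mm high; bystander, origin at the centre of its underside
- cup_b: a second clear specimen cup with red lid, 47 mm dia., 66 mm high, further to the right; bystander, origin at the centre of its underside
- reagent_jar: black-capped reagent jar, 65 mm dia., 97 mm high; bystander, origin at the centre of its underside
- oil_bottle: small brown bottle with black cap, 29 mm dia., 78 mm high; bystander, origin at the centre of its underside
- knob_grip (a point): centre of the round black grip, 20 mm dia. and 30 mm long, that runs on from the hub along the handle's axis towards the robot; this point is 23 mm in front of the arms. Behind the hub a 9 mm spindle leads to the jack
There are look-alikes about, which are no part of the job. What is shaped like the part that bears vessel_base but green or yellow is not meant.

How it is judged:
By the outcome, as a careful person would: the job done as asked, in the order asked, and still so for the second after the job is handed in, with the robot touching nothing.
It also fails if it takes over 64 s, if anything falls off the work surface, if the arm or the gripper's body presses on something with over 40 N, if the wrist force passes 120 N, or if a joint passes its speed limit or range.

## Working session

There is one attempt and no reset: what is moved stays moved. The work goes in short steps, Python scripts to look and compute and a tool call to move; the robot and the scene stay as the last step left them, time stands still between calls to the robot, and variables do not carry over. Pictures are saved under pics/ and viewed, at most 10 in all, crops included, and the job is handed in when it is done.

Besides the shell and the picture viewer there is one more tool, called after ">>>" in YAML: its name, and indented under it one key for each argument. servo_tool: Moves the arm, as the interface text tells. Its arguments: {"type":"object","properties":{"slide":{"type":"array"},"dr":{"type":"array"},"fingers":{"type":"array"}},"required":["slide","dr","fingers"]}

```bash
mkdir -p pics; ls
cat > h.py <<'E'
from station import *
import numpy as np, cv2
from scipy.spatial.transform import Rotation as R
def rt(n):
    m=camera_model(n); return m,cv2.Rodrigues(np.array(m["rvec"],float))[0],np.array(m["tvec"],float)
def ray(n,u,v,z):
    m,r,t=rt(n); d=r.T@np.array([(u-m["cx"])/m["fx"],(v-m["cy"])/m["fy"],1]); o=-r.T@t
    return o+d*(z-o[2])/d[2]
def proj(n,p):
    m,r,t=rt(n); c=r@np.array(p)+t; return np.array([m["fx"]*c[0]/c[2]+m["cx"],m["fy"]*c[1]/c[2]+m["cy"]])
def save(n,f):
    i=capture(n); cv2.imwrite("pics/"+f,cv2.cvtColor(i,cv2.COLOR_RGB2BGR)); return i
E
python3 - <<'E'
from h import *
print(sense())
for n in("scene","top"): save(n,n+"0.png"); m,r,t=rt(n); print(n,-r.T@t,r[2],m["fx"])
print(camera_model("wrist"))
E
```

```text
pics
{'time_s': 0.0, 'joint_positions': array([-1.222777  ,  0.62932738,  0.03843088,  1.51838327, -0.02698631,
        0.99629861, -0.02002047]), 'joint_velocities': array([ 4.22881541e-04, -2.62439922e-05, -9.65070310e-04,  1.95735731e-03,
       -2.68099817e-04, -1.36492409e-03,  4.06122331e-05]), 'effort': array([ 1.08665154e-03, -5.63397431e+01,  1.22664135e+00, -1.93442971e+01,
        1.10353640e-02,  1.06535133e-02,  1.37631875e-05]), 'position': array([0.26108833, 0.5945684 , 0.23039616]), 'ee_rot': array([-3.13969399e+00,  2.94584697e-05,  2.72776894e+00]), 'contact_force': array([ 0.35158352, -0.06133253,  0.4787348 ]), 'moment': array([ 0.02205032,  0.01721894, -0.00458084]), 'gripper_force': 0.0, 'gripper_width': 0.998073057050684}
scene [-0.07311562 -0.63860266  0.94803514] [ 0.54717561  0.40330996 -0.73344388] 492.99716614647224
top [ 0.33586541 -0.16531006  1.18314692] [ 0.19314401  0.00114144 -0.98116975] 473.4887640338129
{'fx': 357.54585976938455, 'fy': 357.54585976938455, 'cx': 315.91329573549496, 'cy': 200.13225426003584, 'hand_eye': array([[-4.84917463e-04, -9.52876663e-01, -3.03357593e-01,
         7.79355449e-02],
       [ 9.99996831e-01,  2.87384797e-04, -2.50120060e-03,
         5.01985421e-04],
       [ 2.47051604e-03, -3.03357844e-01,  9.52873504e-01,
        -1.43728823e-01],
       [ 0.00000000e+00,  0.00000000e+00,  0.00000000e+00,
         1.00000000e+00]])}
```

View pics/scene0.png

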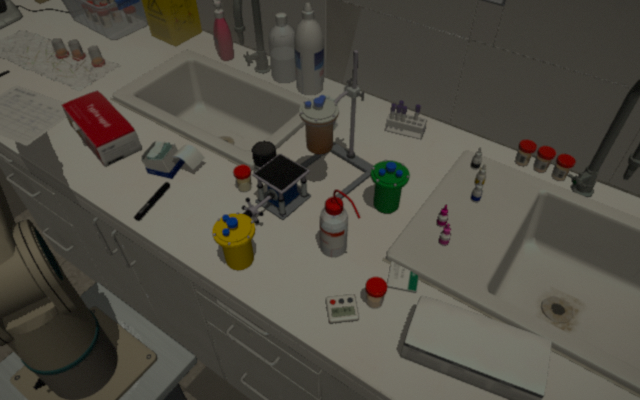

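View pics/top0.png

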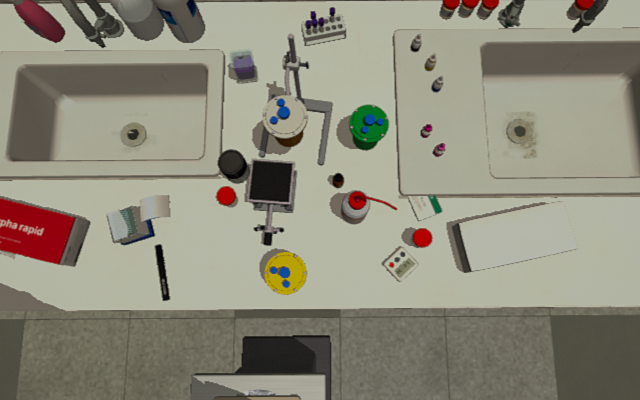

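The scene view shows three candidate vessels: amber at (319,130) in the ring, green at (388,185) and yellow at (235,240). I choose the amber one. The jack is at (280,180) in the scene view. In the top view its mat is at (271,183), the handle at (268,232), the amber vessel's lid at (286,118) and the stand feet at (265,130) and (325,140). Next is a close crop to check the choice, plus measurements.

Run:
```python
from h import *
i=cv2.imread("pics/top0.png"); s=cv2.imread("pics/scene0.png")
a=cv2.resize(i[80:260,205:365],None,fx=3.3,fy=3.3,interpolation=cv2.INTER_CUBIC)
b=cv2.resize(s[90:240,225:395],None,fx=1.6,fy=1.6,interpolation=cv2.INTER_CUBIC)
o=np.zeros((max(a.shape[0],b.shape[0]),a.shape[1]+b.shape[1],3),np.uint8);o[:a.shape[0],:a.shape[1]]=a;o[:b.shape[0],a.shape[1]:]=b
cv2.imwrite("pics/crop0.png",o);print(o.shape)
# mat
g=i.max(2); m=(g<45).astype(np.uint8); 
n,l,st,c=cv2.connectedComponentsWithStats(m)
for k in range(1,n):
    if st[k,4]>25 and 200<c[k][0]<370 and 100<c[k][1]<260:
        print(st[k],c[k]); 
        if st[k,4]>800:
            r=cv2.minAreaRect(cv2.findContours((l==k).astype(np.uint8),0,2)[0][0]); print(r,[ray("top",*q,.092).round(4) for q in cv2.boxPoints(r)],ray("top",*r[0],.092))
hsv=cv2.cvtColor(i,cv2.COLOR_BGR2HSV)
```

```text
(594, 800, 3)
[353 136  11  13  49] [357.28571429 142.3877551 ]
[276 138   9   7  29] [280.17241379 140.31034483]
[218 151  29  28 336] [233.43452381 166.88988095]
[ 250  161   42   41 1446] [270.43706777 180.93015214]
((270.4180603027344, 180.90162658691406), (38.8398323059082, 37.7534065246582), 5.19442892074585) [array([0.5583, 0.0136, 0.092 ]), array([0.65  , 0.0077, 0.092 ]), array([ 0.6406, -0.0848,  0.092 ]), array([ 0.5493, -0.0775,  0.092 ])] [ 0.59918929 -0.03525777  0.092     ]
[333 174  10  13  85] [337.01176471 179.10588235]
[264 233   8  12  83] [267.45783133 238.43373494]
```

View pics/crop0.png

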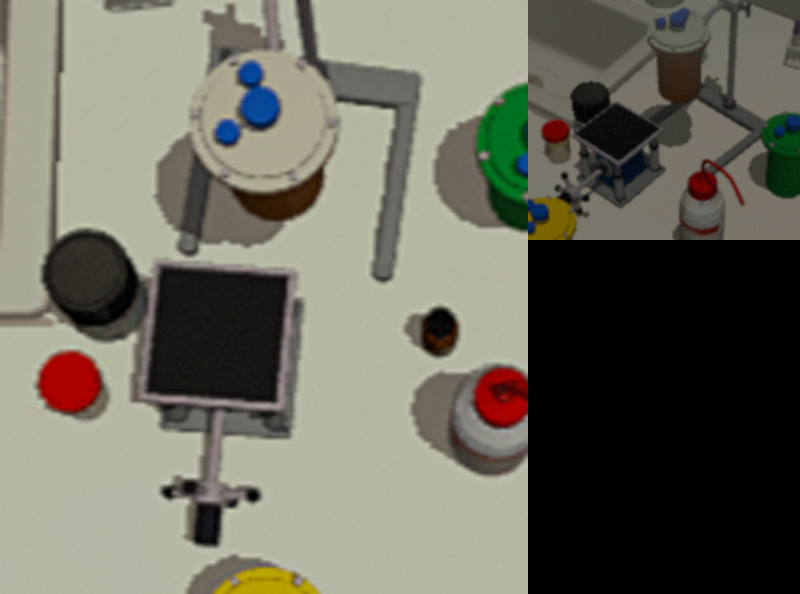

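The crop confirms the choice: the amber-bodied vessel with the white lid sits in the ring between the grey feet. Foot tips are near crop (187,254) and (382,281), the jack mat centre at (218,335), and the handle hub at (210,492) with its grip at (207,525).

Run:
```python
from h import *
f=lambda u,v,z:ray("top",205+u/3.3,80+v/3.3,z)[:2].round(4)
print("tips L,R",f(187,252,.012),f(382,280,.012)," Rfoot inner/outer back",f(400,105,.014),"R front centre",f(383,270,.014))
L,Rr=f(187,252,.012),f(382,280,.012); d=L-Rr; yaw=np.arctan2(d[1],d[0])-np.pi/2; print("width",np.hypot(*d),"yaw",np.degrees(yaw)); e=np.array([np.cos(yaw),np.sin(yaw)])
print("stand origin",(L+Rr)/2+.03*e)
print("lid centre z~.25",f(265,120,.25), "flange h .234",f(265,122,.24))
print("platform",f(218,335,.092),"hub",f(210,492,.047),"grip",f(207,525,.047),"grip near end",f(206,545,.047))
print("plat corners",[f(*q,.092) for q in((158,262),(296,272),(283,408),(142,400))])
print("jar",f(90,272,.097),"cupa",f(70,381,.066),"oil",f(440,318,.078),"wash",f(502,392,.2))
print("yellow lid",ray("top",285,273,.11),"green",ray("top",370,125,.11))
# vessel in scene cam: amber lower body base
print("proj vessel base check scene",proj("scene",[*((L+Rr)/2+.03*e),.13]),"top",proj("top",[*((L+Rr)/2+.03*e),.234]))
i=cv2.imread("pics/scene0.png")
for n,z in(("plat",.092),): print([proj("scene",[*f(218,335,.092),z]) for z in(.092,.1)])
cv2.imwrite("pics/crop1.png",cv2.resize(i[140:230,225:325],None,fx=6,fy=6,interpolation=cv2.INTER_CUBIC))
```

```text
tips L,R [ 0.6834 -0.0022] [ 0.6598 -0.1539]  Rfoot inner/outer back [ 0.8025 -0.1689] R front centre [ 0.6673 -0.1547]
width 0.1535247537044108 yaw -8.842634042999972
stand origin [ 0.70124343 -0.08266163]
lid centre z~.25 [ 0.6989 -0.0829] flange h .234 [ 0.7015 -0.0821]
platform [ 0.5977 -0.0368] hub [ 0.4903 -0.0275] grip [ 0.4661 -0.0257] grip near end [ 0.4515 -0.0252]
plat corners [array([0.6523, 0.0075]), array([ 0.6441, -0.0925]), array([ 0.544 , -0.0839]), array([0.5505, 0.0166])]
jar [0.6438 0.0555] cupa [0.5702 0.0739] oil [ 0.6126 -0.1967] wash [ 0.5329 -0.2324]
yellow lid [ 0.38230566 -0.0734487   0.11      ] green [ 0.73013953 -0.27275733  0.11      ]
proj vessel base check scene [320.30866559 147.23005106] top [285.82973378 118.11209687]
[array([281.75753414, 174.30717069]), array([281.54244495, 171.99054722])]
```

View pics/crop1.png

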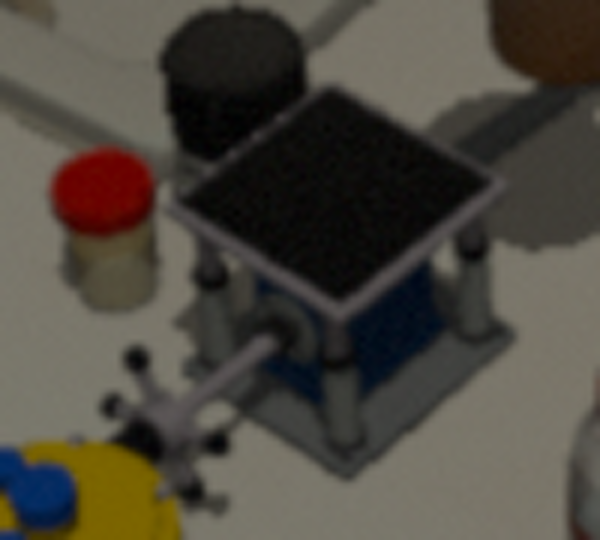

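Crop1 shows the cross handle with balls near (135,360), (110,405), (215,440) and (190,490), and the platform low. Positions agree with the given sizes:
- **Foot spacing:** 153.5 mm measured against 154 mm.
- **Hub:** measured exactly where the jack's origin puts it.
- **Lid:** straight above the stand origin.

Next I plan the approach. I will grasp the round grip from above, tilted towards +y to clear the yellow vessel, push the jack in, then crank by rolling the tool about the handle axis.

```bash
cat >> h.py <<'E'
def pose(): 
    s=sense(); return np.array(s["position"]),R.from_euler("xyz",s["ee_rot"]),s
def goal(G,jyaw,a,off=.019):
    "tool with x = -jack x, rolled so that its body leans to +y by a; G between the pads"
    q=R.from_euler("z",jyaw)*R.from_euler("z",np.pi)*R.from_euler("x",np.pi)*R.from_euler("x",a)
    return np.array(G)+off*q.apply([0,0,1]),q
def todo(p,q):
    p0,q0,s=pose(); print("t",round(s["time_s"],2),"slide",(q0.inv().apply(p-p0)).round(4),"dr",(q0.inv()*q).as_rotvec().round(3),"F",np.round(s["contact_force"],1),"w",round(s["gripper_width"],3))
E
python3 - <<'E'
from h import *
y=np.radians(-4.8); e=np.array([np.cos(y),np.sin(y),0]); l=np.array([-e[1],e[0],0])
K=np.array([.4903,-.0275,.047]); m,r,t=rt("scene"); o=-r.T@t
for u,v in((135,360),(110,405),(215,440),(190,490)):
    d=ray("scene",225+u/6,140+v/6,0)-o; k=((K-o)@e)/(d@e); P=o+d*k-K; print(np.hypot(P@l,P[2]).round(4),np.degrees(np.arctan2(P[2],P@l)).round(1))
G=K-.025*e; print(G)
p,q=goal(G,y,np.radians(30)); pre=p-.1*q.apply([0,0,1]); print("pre",pre); todo(pre,q)
E
```

```text
0.0327 63.5
0.0391 -19.8
0.0306 158.5
0.036 -101.8
[ 0.46538768 -0.02540805  0.047     ]
pre [0.46877663 0.01494991 0.11714806]
t 0.1 slide [-0.4232 -0.4471  0.1141] dr [ 0.517 -0.087 -0.322] F [ 0.1  0.  -1.2] w 0.996
```

>>> servo_tool:
  slide:
    - [-0.0325, -0.0344, 0]
    - [-0.0325, -0.0344, 0]
    - [-0.0325, -0.0344, 0]
    - [-0.0325, -0.0344, 0]
    - [-0.0325, -0.0344, 0]
  dr:
    - [0, 0, 0]
    - [0, 0, 0]
    - [0, 0, 0]
    - [0, 0, 0]
    - [0, 0, 0]
  fingers: [0.045, 0.045, 0.045, 0.045, 0.045]

```text
time_s: 0.6
position: [0.3412, 0.3703, 0.2311]
ee_rot: [-3.141, 0.0, 2.728]
contact_force: [0.3, -0.1, 0.1]
gripper_width: 0.529
gripper_force: 0.0
```

>>> servo_tool:
  slide:
    - [-0.0325, -0.0344, 0]
    - [-0.0325, -0.0344, 0]
    - [-0.0325, -0.0344, 0]
    - [-0.0325, -0.0344, 0]
    - [-0.0325, -0.0344, 0]
  dr:
    - [0, 0, 0]
    - [0, 0, 0]
    - [0, 0, 0]
    - [0, 0, 0]
    - [0, 0, 0]
  fingers: [0.045, 0.045, 0.045, 0.045, 0.045]

```text
time_s: 1.1
position: [0.4207, 0.1477, 0.2313]
ee_rot: [-3.142, -0.0, 2.728]
contact_force: [0.4, 0.1, -0.1]
gripper_width: 0.526
gripper_force: 0.0
```

>>> servo_tool:
  slide:
    - [-0.0325, -0.0344, 0]
    - [-0.0325, -0.0344, 0]
    - [-0.0325, -0.0344, 0]
    - [0, 0, 0]
    - [0, 0, 0]
  dr:
    - [0, 0, 0]
    - [0, 0, 0]
    - [0, 0, 0]
    - [0.12, -0.02, -0.08]
    - [0.12, -0.02, -0.08]
  fingers: [0.045, 0.045, 0.045, 0.045, 0.045]

```text
time_s: 1.6
position: [0.4696, 0.0091, 0.232]
ee_rot: [-2.895, 0.023, 2.879]
contact_force: [-0.9, 1.6, -0.2]
gripper_width: 0.528
gripper_force: 0.0
```

>>> servo_tool:
  slide:
    - [0, 0, 0]
    - [0, 0, 0]
    - [0, 0, 0]
  dr:
    - [0.12, -0.02, -0.08]
    - [0.12, -0.02, -0.08]
    - [0.037, -0.007, -0.002]
  fingers: [0.045, 0.045, 0.045]

```text
time_s: 1.9
position: [0.4684, 0.0189, 0.23]
ee_rot: [-2.618, 0.004, 3.067]
contact_force: [-0.9, 0.7, -0.5]
gripper_width: 0.53
gripper_force: 0.0
```

Run:
```python
from h import *
T=[(158,262),(296,272),(283,408),(142,400)]
S=[(335,88),(505,185),(342,312),(172,210)]
def P(n):
    m,r,t=rt(n); return np.array([[m["fx"],0,m["cx"]],[0,m["fy"],m["cy"]],[0,0,1.]])@np.c_[r,t]
for a,b in zip(T,S):
    X=cv2.triangulatePoints(P("top"),P("scene"),np.array([205+a[0]/3.3,80+a[1]/3.3]),np.array([225+b[0]/6,140+b[1]/6])); print((X[:3]/X[3]).ravel().round(4))
y=np.radians(-4.8); e=np.array([np.cos(y),np.sin(y),0]); G=np.array([.4903,-.0275,.047])-.025*e
p,q=goal(G,y,np.radians(30)); pre=p-.1*q.apply([0,0,1]); print(pose()[0]); todo(pre,q)
save("wrist","w1.png")
```

```text
[0.6505 0.007  0.0972]
[ 0.6407 -0.0922  0.1006]
[ 0.5411 -0.0842  0.1042]
[0.5498 0.0148 0.0991]
[0.46843689 0.01889353 0.22997105]
t 1.9 slide [-0.0002  0.0531  0.0996] dr [-0.     0.008  0.006] F [-0.9  0.7 -0.5] w 0.53
```

View pics/w1.png

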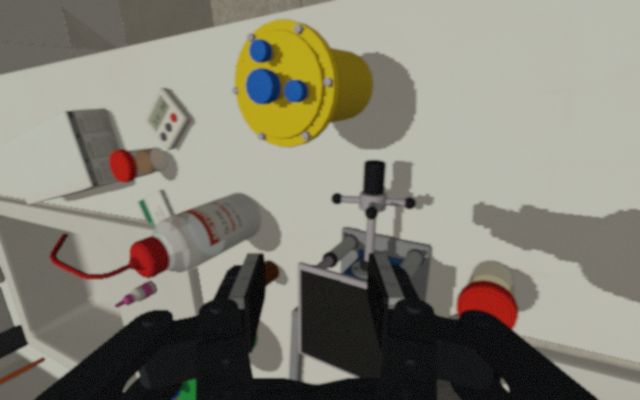

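The wrist view shows the grip at about (374,178), with hub balls at (337,199), (410,203) and (372,212). Yellow is at (300,90), cup_a at (488,300) and the wash bottle at (200,235).

```bash
cat >> h.py <<'E'
def wray(u,v,z,p=None,q=None):
    m=camera_model("wrist"); H=np.array(m["hand_eye"])
    if p is None: p,q,_=pose()
    o=p+q.apply(H[:3,3]); d=q.apply(H[:3,:3]@np.array([(u-m["cx"])/m["fx"],(v-m["cy"])/m["fy"],1])); return o+d*(z-o[2])/d[2]
E
python3 - <<'E'
from h import *
for n,u,v,z in(("grip near",374.5,161,.047),("grip/hub",373,190,.047),("hub mid",373,200,.047),("yellow lid",285,83,.12),("cupa",487,308,.066)): print(n,wray(u,v,z).round(4))
E
```

```text
grip near [ 0.4527 -0.0242  0.047 ]
grip/hub [ 0.4803 -0.0264  0.047 ]
hub mid [ 0.4901 -0.0266  0.047 ]
yellow lid [ 0.3814 -0.0656  0.12  ]
cupa [0.5682 0.078  0.066 ]
```

>>> servo_tool:
  slide:
    - [0, 0.0265, 0.02]
    - [0, 0.0265, 0.02]
    - [0, 0, 0.04]
    - [0, 0, 0.04]
    - [0, 0, 0.035]
  dr:
    - [0, 0.008, 0.006]
    - [0, 0, 0]
    - [0, 0, 0]
    - [0, 0, 0]
    - [0, 0, 0]
  fingers: [0.045, 0.045, 0.045, 0.045, 0.045]

```text
time_s: 2.45
position: [0.4655, -0.0165, 0.0692]
ee_rot: [-2.621, 0.002, 3.049]
contact_force: [0.5, -0.8, -1.0]
gripper_width: 0.523
gripper_force: 0.0
```

Run:
```python
from h import *
y=np.radians(-4.8); e=np.array([np.cos(y),np.sin(y),0]); G=np.array([.4903,-.0270,.047])-.025*e
p,q=goal(G,y,np.radians(30)); todo(p,q)
```

```text
t 2.45 slide [-0.0007  0.0038  0.0424] dr [ 0.003 -0.003 -0.008] F [ 0.5 -0.8 -1. ] w 0.523
```

>>> servo_tool:
  slide:
    - [0, 0.0035, 0.02]
    - [0, 0, 0.02]
    - [0, 0, 0]
    - [0, 0, 0]
  dr:
    - [0, 0, 0]
    - [0, 0, 0]
    - [0, 0, 0]
    - [0, 0, 0]
  fingers: [0.045, 0.045, 0.045, 0.045]

```text
time_s: 2.85
position: [0.4644, -0.0324, 0.0343]
ee_rot: [-2.62, 0.002, 3.049]
contact_force: [0.1, 0.5, 0.1]
gripper_width: 0.528
gripper_force: 0.0
```

Run:
```python
from h import *
y=np.radians(-4.8); e=np.array([np.cos(y),np.sin(y),0]); G=np.array([.4903,-.0270,.047])-.025*e
p,q=goal(G,y,np.radians(30)); todo(p,q)
```

```text
t 2.85 slide [-0.0004  0.0002  0.0042] dr [ 0.002 -0.003 -0.008] F [0.1 0.5 0.1] w 0.528
```

>>> servo_tool:
  slide:
    - [0, 0, 0.003]
    - [0, 0, 0]
    - [0, 0, 0]
    - [0, 0, 0]
    - [0, 0, 0]
  dr:
    - [0, 0, -0.008]
    - [0, 0, 0]
    - [0, 0, 0]
    - [0, 0, 0]
    - [0, 0, 0]
  fingers: [0.035, 0.025, 0.01, 0.01, 0.01]

```text
time_s: 3.35
position: [0.4647, -0.0331, 0.0319]
ee_rot: [-2.621, -0.001, 3.058]
contact_force: [-0.8, 1.7, 4.9]
gripper_width: 0.215
gripper_force: 58.5
```

>>> servo_tool:
  slide:
    - [-0.003, -0.0043, 0.0025]
    - [-0.003, -0.0043, 0.0025]
    - [-0.003, -0.0043, 0.0025]
    - [-0.003, -0.0043, 0.0025]
    - [-0.003, -0.0043, 0.0025]
  dr:
    - [0, 0, 0]
    - [0, 0, 0]
    - [0, 0, 0]
    - [0, 0, 0]
    - [0, 0, 0]
  fingers: [0.01, 0.01, 0.01, 0.01, 0.01]

```text
time_s: 3.85
position: [0.4762, -0.058, 0.0312]
ee_rot: [-2.622, -0.004, 3.06]
contact_force: [-4.4, 6.6, 7.0]
gripper_width: 0.212
gripper_force: 59.6
```

```bash
cat >> h.py <<'E'
def mat(z=.1,box=(215,80,345,260)):
    i=cv2.cvtColor(capture("top"),cv2.COLOR_RGB2BGR); m=(i.max(2)<45).astype(np.uint8)
    m=cv2.morphologyEx(m,cv2.MORPH_OPEN,np.ones((3,3)))
    n,l,st,c=cv2.connectedComponentsWithStats(m)
    for k in range(1,n):
        if st[k,4]>500 and box[0]<c[k][0]<box[2] and box[1]<c[k][1]<box[3]:
            r=cv2.minAreaRect(cv2.findContours((l==k).astype(np.uint8),0,2)[0][0]); b=[ray("top",*q,z)[:2] for q in cv2.boxPoints(r)]
            d=[b[(j+1)%4]-b[j] for j in range(4)]
            print("mat",st[k],"centre",ray("top",*r[0],z)[:2].round(4),"sides",[np.hypot(*v).round(4) for v in d],"ang",[((np.degrees(np.arctan2(v[1],v[0]))+45)%90-45).round(1) for v in d])
    return i
E
python3 - <<'E'
from h import *
i=mat(); cv2.imwrite("pics/t1.png",i); todo(*pose()[:2]); print(pose()[0],pose()[2]["moment"])
E
```

```text
mat [ 259  157   41   39 1434] centre [ 0.6083 -0.0562] sides [np.float64(0.0907), np.float64(0.092), np.float64(0.0906), np.float64(0.0906)] ang [np.float64(-1.6), np.float64(-3.4), np.float64(-2.5), np.float64(-3.3)]
mat [235 211  52  33 727] centre [ 0.4745 -0.0195] sides [np.float64(0.0758), np.float64(0.1127), np.float64(0.0753), np.float64(0.1113)] ang [np.float64(-16.2), np.float64(-18.3), np.float64(-17.3), np.float64(-18.0)]
t 3.9 slide [0. 0. 0.] dr [0. 0. 0.] F [-2.8  4.9  6.3] w 0.213
[ 0.47694194 -0.05917515  0.03141241] [0.70627787 0.33705003 0.0982189 ]
```

>>> servo_tool:
  slide:
    - [-0.002, -0.0026, 0.0015]
    - [-0.002, -0.0026, 0.0015]
    - [-0.002, -0.0026, 0.0015]
    - [-0.002, -0.0026, 0.0015]
    - [0, 0, 0]
  dr:
    - [0, 0.007, 0.012]
    - [0, 0.007, 0.012]
    - [0, 0.007, 0.012]
    - [0, 0.007, 0.012]
    - [0, 0, 0]
  fingers: [0.01, 0.01, 0.01, 0.01, 0.01]

```text
time_s: 4.4
position: [0.4842, -0.0713, 0.0313]
ee_rot: [-2.622, -0.002, 3.004]
contact_force: [-1.4, 5.3, 6.1]
gripper_width: 0.214
gripper_force: 59.2
```

Run:
```python
from h import *
i=mat(); todo(*pose()[:2]); print(pose()[0],pose()[2]["moment"])
```

```text
mat [ 268  153   42   41 1425] centre [ 0.6164 -0.0782] sides [np.float64(0.091), np.float64(0.0916), np.float64(0.0908), np.float64(0.0902)] ang [np.float64(-5.2), np.float64(-7.0), np.float64(-6.1), np.float64(-6.9)]
mat [242 205  51  34 707] centre [ 0.4874 -0.0347] sides [np.float64(0.0755), np.float64(0.1121), np.float64(0.0749), np.float64(0.1107)] ang [np.float64(-16.3), np.float64(-18.3), np.float64(-17.4), np.float64(-18.1)]
t 4.45 slide [0. 0. 0.] dr [0. 0. 0.] F [-1.3  3.5  6.7] w 0.216
[ 0.4841637  -0.0712895   0.03136513] [0.71574526 0.17436181 0.22638372]
```

>>> servo_tool:
  slide:
    - [-0.007, 0.0005, -0.0003]
    - [-0.007, 0.0005, -0.0003]
    - [-0.007, 0.0005, -0.0003]
    - [-0.007, 0.0005, -0.0003]
    - [-0.007, 0.0005, -0.0003]
  dr:
    - [0, 0, 0]
    - [0, 0, 0]
    - [0, 0, 0]
    - [0, 0, 0]
    - [0, 0, 0]
  fingers: [0.01, 0.01, 0.01, 0.01, 0.01]

```text
time_s: 4.95
position: [0.5132, -0.0768, 0.0321]
ee_rot: [-2.613, -0.011, 2.996]
contact_force: [-9.2, 1.0, 8.4]
gripper_width: 0.214
gripper_force: 58.9
```

>>> servo_tool:
  slide:
    - [-0.007, 0.0005, -0.0003]
    - [-0.007, 0.0005, -0.0003]
    - [-0.007, 0.0005, -0.0003]
    - [-0.004, 0.0005, -0.0003]
    - [0, 0, 0]
  dr:
    - [0, 0, 0]
    - [0, 0, 0]
    - [0, 0, 0]
    - [0, 0, 0]
    - [0, 0, 0]
  fingers: [0.01, 0.01, 0.01, 0.01, 0.01]

```text
time_s: 5.45
position: [0.5396, -0.0783, 0.0321]
ee_rot: [-2.614, -0.009, 2.996]
contact_force: [-7.2, -0.4, 7.1]
gripper_width: 0.211
gripper_force: 58.8
```

Run:
```python
from h import *
i=mat(); cv2.imwrite("pics/t2.png",cv2.resize(i[70:250,200:360],None,fx=3.3,fy=3.3,interpolation=cv2.INTER_CUBIC)); todo(*pose()[:2]); print(pose()[0],pose()[2]["moment"],pose()[2]["ee_rot"])
```

```text
mat [ 273  134   42   37 1093] centre [ 0.6715 -0.0896] sides [np.float64(0.0907), np.float64(0.0916), np.float64(0.0905), np.float64(0.0902)] ang [np.float64(-7.0), np.float64(-8.9), np.float64(-7.9), np.float64(-8.8)]
mat [242 181  54  33 742] centre [ 0.5387 -0.0372] sides [np.float64(0.0784), np.float64(0.1153), np.float64(0.0776), np.float64(0.1139)] ang [np.float64(-26.8), np.float64(-29.0), np.float64(-27.8), np.float64(-28.6)]
t 5.5 slide [0. 0. 0.] dr [0. 0. 0.] F [-7.5 -0.4  7.6] w 0.216
[ 0.53960482 -0.07832832  0.03208305] [-0.322251    1.12543687 -0.79227155] [-2.61390518 -0.00854075  2.99633792]
```

View pics/t2.png

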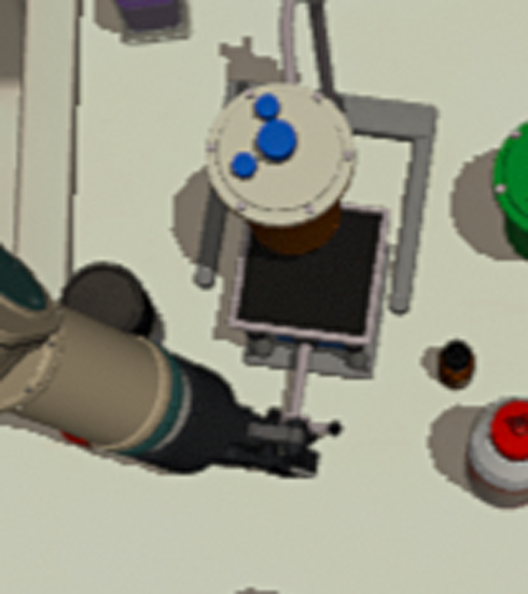

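The crop shows the jack between the feet, its base front edge at (310,360), the vessel at (280,150) and the foot tips at (203,285) and (400,305). The remaining correction is about 28 mm forward and 11 mm left.

>>> servo_tool:
  slide:
    - [-0.006, 0.0003, -0.0001]
    - [-0.006, 0.0003, -0.0001]
    - [-0.006, 0.0003, -0.0001]
    - [-0.006, 0.0003, -0.0001]
    - [-0.004, 0.0003, 0]
  dr:
    - [0, -0.0087, -0.015]
    - [0, -0.0087, -0.015]
    - [0, -0.0087, -0.015]
    - [0, -0.0087, -0.015]
    - [0, -0.0087, -0.015]
  fingers: [0.01, 0.01, 0.01, 0.01, 0.01]

```text
time_s: 6.0
position: [0.5668, -0.0816, 0.0321]
ee_rot: [-2.612, -0.01, 3.081]
contact_force: [-8.3, -1.7, 9.8]
gripper_width: 0.216
gripper_force: 59.2
```

>>> servo_tool:
  slide:
    - [0, 0, 0]
    - [0, 0, 0]
  dr:
    - [0, 0, 0]
    - [0, 0, 0]
  fingers: [0.01, 0.01]

```text
time_s: 6.2
position: [0.5674, -0.0816, 0.0321]
ee_rot: [-2.612, -0.008, 3.081]
contact_force: [-6.4, -3.7, 8.2]
gripper_width: 0.21
gripper_force: 58.9
```

```bash
cat >> h.py <<'E'
def jack():
    "platform rim: bottom corners and right edge, by the crop"
    i=cv2.cvtColor(capture("top"),cv2.COLOR_RGB2BGR); s=cv2.cvtColor(capture("scene"),cv2.COLOR_RGB2BGR)
    a=cv2.resize(i[80:220,230:350],None,fx=3.3,fy=3.3,interpolation=cv2.INTER_CUBIC)
    b=cv2.resize(s[90:210,240:370],None,fx=3,fy=3,interpolation=cv2.INTER_CUBIC)
    b=np.clip(b.astype(float)*1.6,0,255).astype(np.uint8)
    o=np.zeros((max(a.shape[0],b.shape[0]),a.shape[1]+b.shape[1],3),np.uint8);o[:a.shape[0],:a.shape[1]]=a;o[:b.shape[0],a.shape[1]:]=b
    return o
E
python3 - <<'E'
from h import *
i=mat(); o=jack(); print(o.shape); cv2.imwrite("pics/t3.png",o); print(pose()[2])
E
```

```text
mat [271 123  40  36 712] centre [ 0.6987 -0.0825] sides [np.float64(0.0882), np.float64(0.0926), np.float64(0.088), np.float64(0.0912)] ang [np.float64(-2.3), np.float64(-4.0), np.float64(-3.2), np.float64(-3.9)]
mat [245 170  52  33 745] centre [ 0.5688 -0.0421] sides [np.float64(0.077), np.float64(0.1158), np.float64(0.0764), np.float64(0.1143)] ang [np.float64(-18.0), np.float64(-20.5), np.float64(-19.1), np.float64(-20.2)]
(462, 786, 3)
{'time_s': 6.35, 'joint_positions': array([-0.365936  ,  0.91664847,  0.25251385,  1.84493631,  0.5512791 ,
        0.61859128,  0.82979957]), 'joint_velocities': array([ 0.00142503, -0.00129067,  0.00140322, -0.00017137,  0.00028813,
       -0.00022783,  0.0009705 ]), 'effort': array([ -2.43501507, -54.87747431,   3.76717731, -11.99112028,
         1.07450511,  -1.54198263,   0.29644769]), 'position': array([ 0.56741001, -0.08153207,  0.03209018]), 'ee_rot': array([-2.61246551, -0.00839617,  3.08134512]), 'contact_force': array([-6.98718286, -4.21831722,  6.8283752 ]), 'moment': array([-0.92826844,  1.00797413, -0.94089911]), 'gripper_force': 58.91645908355713, 'gripper_width': 0.2138959556343704}
```

View pics/t3.png

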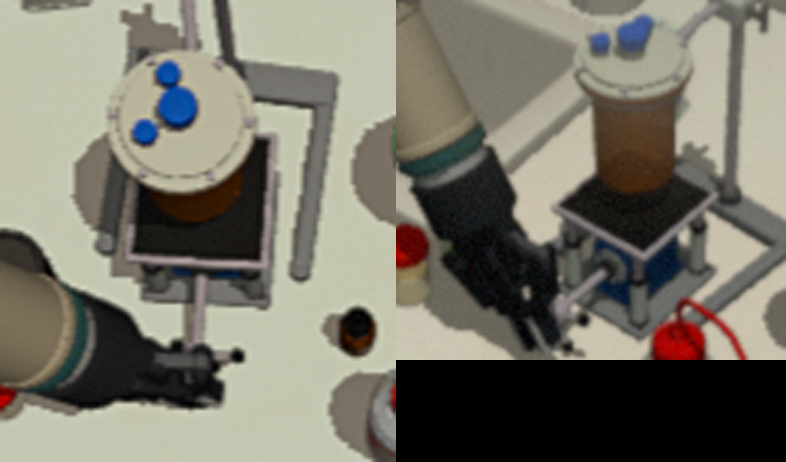

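Run:
```python
from h import *
f=lambda u,v,z:ray("top",230+u/3.3,80+v/3.3,z)[:2]
for z in(.0963,.1018):
    A,B,C=f(129,260,z),f(265,267,z),f(275,134,z); 
    print(z,A.round(4),B.round(4),C.round(4),"widths",np.hypot(*(A-B)).round(4),np.hypot(*(B-C)).round(4),"centre",((A+C)/2).round(4), "yaw",np.degrees(np.arctan2(*(A-B)[::-1])-np.pi/2),np.degrees(np.arctan2(*(C-B)[::-1])))
print("lid",f(181,120,.245),"tips",f(104,252,.012),f(299,279,.012))
```

```text
0.0963 [ 0.6523 -0.0318] [ 0.6464 -0.1299] [ 0.7474 -0.1373] widths 0.0983 0.1013 centre [ 0.6998 -0.0845] yaw -3.467141556143579 -4.185548249737207
0.1018 [ 0.6507 -0.0324] [ 0.6448 -0.1301] [ 0.7453 -0.1374] widths 0.0978 0.1008 centre [ 0.698  -0.0849] yaw -3.467141556143579 -4.185548249737191
lid [ 0.7008872  -0.08152889] tips [ 0.68344775 -0.00182832] [ 0.66060169 -0.1535314 ]
```

>>> servo_tool:
  slide:
    - [-0.0025, 0.0002, -0.0016]
    - [0, 0, 0]
    - [0, 0, 0]
  dr:
    - [0, -0.006, -0.01]
    - [0, 0, 0]
    - [0, 0, 0]
  fingers: [0.01, 0.01, 0.01]

```text
time_s: 6.65
position: [0.5718, -0.0786, 0.0322]
ee_rot: [-2.617, -0.005, 3.095]
contact_force: [-4.6, -2.6, 2.5]
gripper_width: 0.211
gripper_force: 59.0
```

>>> servo_tool:
  slide:
    - [0, 0.0026, -0.0002]
    - [0, 0.0026, -0.0002]
    - [0, 0.0026, -0.0002]
    - [0, 0.0026, -0.0002]
    - [0, 0.0026, -0.0002]
  dr:
    - [-0.14, 0, 0]
    - [-0.14, 0, 0]
    - [-0.14, 0, 0]
    - [-0.14, 0, 0]
    - [-0.14, 0, 0]
  fingers: [0.01, 0.01, 0.01, 0.01, 0.01]

```text
time_s: 7.15
position: [0.5755, -0.0621, 0.0312]
ee_rot: [2.957, 0.001, 3.104]
contact_force: [-2.9, 3.1, -5.3]
gripper_width: 0.21
gripper_force: 59.3
```

```bash
cat >> h.py <<'E'
def near(z,c=(.701,-.0822)):
    "lean of the tool, G"
    p,q,s=pose(); g=p-.019*q.apply([0,0,1]); x=-q.apply([1,0,0]); y=np.degrees(np.arctan2(x[1],x[0])); zz=q.apply([0,0,1])
    print("G",g.round(4),"axis yaw",y.round(1),"dip",np.degrees(np.arcsin(x[2])).round(1),"lean",np.degrees(np.arctan2(-zz@[-np.sin(np.radians(y)),np.cos(np.radians(y)),0],-zz[2])).round(1),"F",s["contact_force"].round(1),"M",s["moment"].round(2),"t",s["time_s"],"q",s["joint_positions"].round(2))
E
python3 - <<'E'
from h import *
near(0); mat(.102)
E
```

```text
G [ 0.5754 -0.0656  0.0498] axis yaw -2.2 dip 0.1 lean -10.6 F [-2.9  3.1 -5.3] M [0.09 0.52 0.46] t 7.15 q [ 0.43  0.86 -0.42  1.83  0.26  0.53  1.45]
```

>>> servo_tool:
  slide:
    - [0, 0.0026, 0.001]
    - [0, 0.0026, 0.0008]
    - [0, 0.0026, -0.0002]
    - [0, 0, 0]
    - [0, 0, 0]
  dr:
    - [-0.14, 0, 0]
    - [-0.14, 0, 0]
    - [-0.14, 0, 0]
    - [0, 0, 0]
    - [0, 0, 0]
  fingers: [0.01, 0.01, 0.01, 0.03, 0.03]

```text
time_s: 7.7
position: [0.5755, -0.0566, 0.0297]
ee_rot: [2.544, -0.002, 3.098]
contact_force: [-0.8, -0.3, -2.2]
gripper_width: 0.351
gripper_force: 0.9
```

Run:
```python
from h import *
near(0); o=jack(); cv2.imwrite("pics/t4.png",o)
```

```text
G [ 0.5751 -0.0673  0.0454] axis yaw -2.5 dip -0.1 lean -34.2 F [-0.8 -0.3 -2.2] M [-0.9   0.11  0.  ] t 7.7 q [ 0.8   1.08 -0.75  1.73  0.11  0.67  1.76]
```

View pics/t4.png

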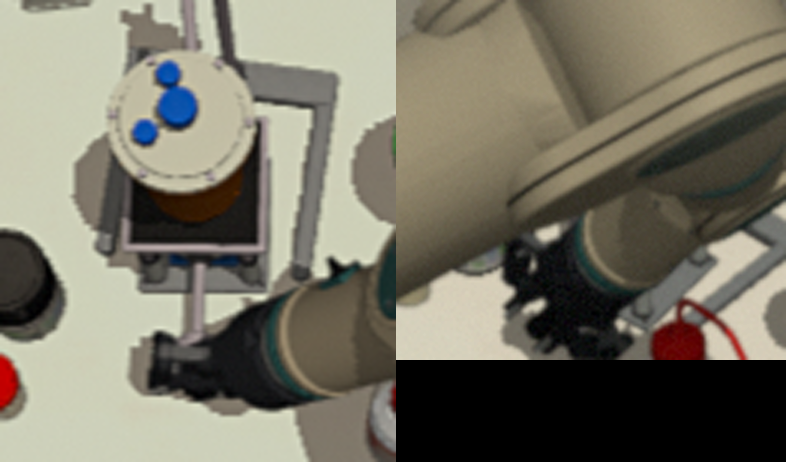

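Run:
```python
from h import *
f=lambda u,v,z:ray("top",230+u/3.3,80+v/3.3,z)[:2]
for z in(.1,.106):
    A,B,C=f(126,250,z),f(266,252,z),f(269,118,z)
    print(z,A.round(4),B.round(4),C.round(4),"widths",np.hypot(*(A-B)).round(4),np.hypot(*(B-C)).round(4),"centre",((A+C)/2).round(4), "yaw",np.degrees(np.arctan2(*(A-B)[::-1])-np.pi/2),np.degrees(np.arctan2(*(C-B)[::-1])))
```

```text
0.1 [ 0.6587 -0.0299] [ 0.6565 -0.1308] [ 0.7584 -0.133 ] widths 0.1009 0.1019 centre [ 0.7085 -0.0815] yaw -1.2663632935637394 -1.2761545410595565
0.106 [ 0.6569 -0.0307] [ 0.6547 -0.131 ] [ 0.756  -0.1332] widths 0.1003 0.1013 centre [ 0.7065 -0.0819] yaw -1.2663632935637268 -1.276154541059533
```

Run:
```python
from h import *
f=lambda u,v,z:ray("top",230+u/3.3,80+v/3.3,z)[:2]
a,b=f(200,268,.047),f(194,335,.047); print(a,b,np.degrees(np.arctan2(*(a-b)[::-1])))
print("base near corners z=.008",f(139,290,.008),f(265,291,.008))
p,q,_=pose(); print("wrist cam at",p+q.apply(np.array(camera_model("wrist")["hand_eye"])[:3,3]))
o=cv2.cvtColor(capture("wrist"),cv2.COLOR_RGB2BGR); cv2.imwrite("pics/w2.png",o)
```

```text
[ 0.66001296 -0.07932133] [ 0.60817094 -0.07522405] -4.518923362822906
base near corners z=.008 [ 0.6537625  -0.02907742] [ 0.65225344 -0.12702482]
wrist cam at [ 0.49522606 -0.13066811  0.15044909]
```

View pics/w2.png

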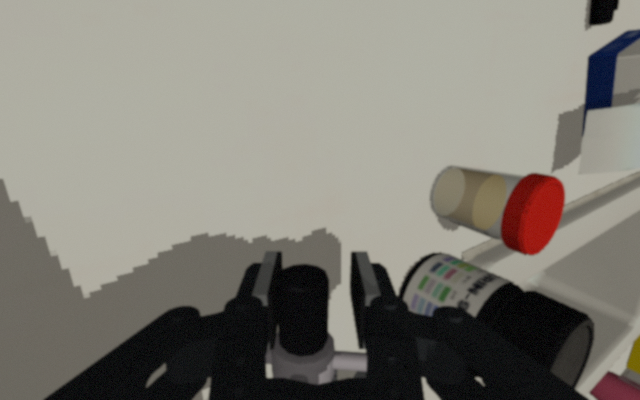

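The wrist view shows the grip (278–328, ~300) between the open fingers (270 and 358), so it is off centre by about 4 mm towards −y. I re-centre, return the tool to lean +45°, and check.

>>> servo_tool:
  slide:
    - [0, -0.0028, -0.0038]
    - [0, -0.0026, -0.0002]
    - [0, -0.0026, -0.0002]
    - [0, -0.0026, -0.0002]
    - [0, -0.0026, -0.0002]
  dr:
    - [0, 0, 0]
    - [0.138, 0, 0]
    - [0.138, 0, 0]
    - [0.138, 0, 0]
    - [0.138, 0, 0]
  fingers: [0.034, 0.034, 0.034, 0.034, 0.034]

```text
time_s: 8.35
position: [0.5765, -0.0691, 0.0319]
ee_rot: [3.1, 0.004, 3.102]
contact_force: [-0.6, 1.6, -1.2]
gripper_width: 0.395
gripper_force: 0.0
```

>>> servo_tool:
  slide:
    - [0, -0.0026, -0.0002]
    - [0, -0.0026, -0.0002]
    - [0, -0.0026, -0.0002]
    - [0, -0.0026, -0.0002]
    - [0, -0.0026, -0.0002]
  dr:
    - [0.138, 0, 0]
    - [0.138, 0, 0]
    - [0.138, 0, 0]
    - [0.138, 0, 0]
    - [0.138, 0, 0]
  fingers: [0.034, 0.034, 0.034, 0.034, 0.034]

```text
time_s: 8.85
position: [0.5762, -0.0786, 0.0354]
ee_rot: [-2.495, 0.004, 3.105]
contact_force: [0.2, 0.1, -0.6]
gripper_width: 0.402
gripper_force: 0.0
```

>>> servo_tool:
  slide:
    - [0, -0.0026, -0.0002]
    - [0, 0, 0]
  dr:
    - [0.138, 0, 0]
    - [0, 0, 0]
  fingers: [0.034, 0.034]

```text
time_s: 9.05
position: [0.5744, -0.076, 0.0316]
ee_rot: [-2.361, -0.005, 3.113]
contact_force: [-0.8, 1.1, -1.4]
gripper_width: 0.396
gripper_force: 0.0
```

```bash
cat >> h.py <<'E'
def grip():
    "where the black grip lies between the fingers, wrist picture, near row 300"
    i=capture("wrist"); cv2.imwrite("pics/w_last.png",cv2.cvtColor(i,cv2.COLOR_RGB2BGR)); b=i.max(2)
    for r in(285,295,305):
        k=np.flatnonzero(np.diff((b[r,230:400]<60).astype(int)))+231; print(r,k)
E
python3 - <<'E'
from h import *
near(0); grip()
E
```

```text
G [ 0.5748 -0.0627  0.0451] axis yaw -1.6 dip -0.3 lean 44.7 F [-0.8  1.1 -1.4] M [ 0.81  0.   -0.05] t 9.05 q [-0.57  1.05  0.39  1.79  0.6   0.73  0.71]
285 [236 250 263 322 356 371 383 398]
295 [232 247 261 322 356 372 386]
305 [257 261 321 357 372 376]
```

>>> servo_tool:
  slide:
    - [0, -0.0045, 0.004]
    - [0, 0, 0]
    - [0, 0, 0]
    - [0.0035, 0, 0]
    - [0.0035, 0, 0]
  dr:
    - [0, 0, 0]
    - [0, 0, 0]
    - [0, 0, 0]
    - [0, 0, 0]
    - [0, 0, 0]
  fingers: [0.03, 0.01, 0.01, 0.01, 0.01]

```text
time_s: 9.6
position: [0.5695, -0.091, 0.0363]
ee_rot: [-2.362, 0.004, 3.1]
contact_force: [5.8, -1.1, 1.6]
gripper_width: 0.207
gripper_force: 58.3
```

Run:
```python
from h import *
near(0)
```

```text
G [ 0.57   -0.0776  0.0498] axis yaw -2.4 dip 0.2 lean 44.6 F [ 5.8 -1.1  1.6] M [ 0.44 -0.89  0.72] t 9.6 q [-0.56  1.04  0.41  1.81  0.61  0.71  0.7 ]
```

>>> servo_tool:
  slide:
    - [0, 0.0026, -0.0002]
    - [0, 0.0026, -0.0002]
    - [0, 0.0026, -0.0002]
    - [0, 0.0026, -0.0002]
    - [0, 0.0026, -0.0002]
  dr:
    - [-0.14, 0, 0]
    - [-0.14, 0, 0]
    - [-0.14, 0, 0]
    - [-0.14, 0, 0]
    - [-0.14, 0, 0]
  fingers: [0.01, 0.01, 0.01, 0.01, 0.01]

```text
time_s: 10.1
position: [0.5687, -0.0774, 0.0319]
ee_rot: [-3.066, 0.003, 3.102]
contact_force: [2.0, 3.2, -4.0]
gripper_width: 0.214
gripper_force: 58.6
```

>>> servo_tool:
  slide:
    - [0, 0.0026, -0.0002]
    - [0, 0.0026, -0.0002]
    - [0, 0.0026, -0.0002]
    - [0, 0.0026, -0.0002]
    - [0, 0.0026, -0.0002]
  dr:
    - [-0.14, 0, 0]
    - [-0.14, 0, 0]
    - [-0.14, 0, 0]
    - [-0.14, 0, 0]
    - [-0.14, 0, 0]
  fingers: [0.01, 0.01, 0.01, 0.01, 0.01]

```text
time_s: 10.6
position: [0.569, -0.0687, 0.0352]
ee_rot: [2.519, 0.002, 3.096]
contact_force: [3.6, 1.2, -3.9]
gripper_width: 0.213
gripper_force: 59.3
```

>>> servo_tool:
  slide:
    - [0, 0, 0]
    - [0, 0, 0]
  dr:
    - [0, 0, 0]
    - [0, 0, 0]
  fingers: [0.01, 0.01]

```text
time_s: 10.8
position: [0.5675, -0.0692, 0.0329]
ee_rot: [2.521, -0.003, 3.093]
contact_force: [-1.0, -4.8, 5.1]
gripper_width: 0.211
gripper_force: 60.5
```

Run:
```python
from h import *
near(0); o=jack(); cv2.imwrite("pics/t5.png",o[:,:400])
```

```text
G [ 0.567  -0.0802  0.0484] axis yaw -2.8 dip -0.2 lean -35.5 F [-1.  -4.8  5.1] M [-0.89  0.29 -0.2 ] t 10.8 q [ 0.84  1.08 -0.76  1.73  0.1   0.69  1.79]
```

View pics/t5.png

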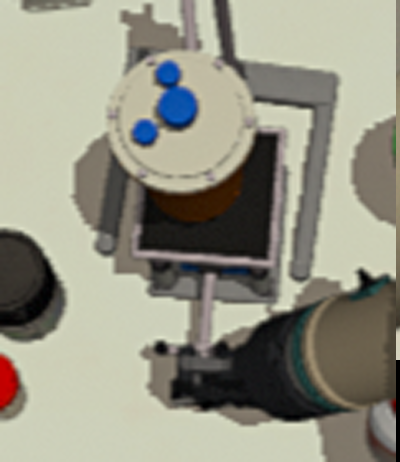

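The crop shows the platform's near corners at (135,257) and (276,266) and its right far corner at (286,131). The jack stands a little right of centre. From here I use numeric detection only.

```bash
cat >> h.py <<'E'
def plat(z,v=True):
    "platform centre from the near, left and right edges of the black mat in the top view"
    i=cv2.cvtColor(capture("top"),cv2.COLOR_RGB2BGR); m=(i.max(2)<50).astype(np.uint8); m[:, :255]=0; m[:,330:]=0; m[:110]=0; m[167:]=0
    n,l,st,c=cv2.connectedComponentsWithStats(m,connectivity=4); k=1+np.argmax(st[1:,4]); m=(l==k)
    x0,y0,w,h,a=st[k]; bot=[(x,np.flatnonzero(m[:,x]).max()+.5) for x in range(x0+6,x0+w-8)]
    rows=range(y0+h-16,y0+h-5); R_=[(np.flatnonzero(m[y]).max()+.5,y) for y in rows]; L_=[(np.flatnonzero(m[y]).min()-.5,y) for y in rows]
    fit=lambda P:cv2.fitLine(np.array([ray("top",x,y,z)[:2] for x,y in P],np.float32),cv2.DIST_HUBER,0,.001,.001).ravel()
    fb,fr,fl=fit(bot),fit(R_),fit(L_)
    X=lambda f,g:f[2:]+f[:2]*np.linalg.solve(np.c_[f[:2],-g[:2]],g[2:]-f[2:])[0]
    A,B=X(fl,fb),X(fr,fb); d=A-B; w_=np.hypot(*d); e=np.array([d[1],-d[0]])/w_
    c=(A+B)/2+e*w_/2; print("box",st[k],"near L,R",A.round(4),B.round(4),"width",w_.round(4),"yaw",np.degrees(np.arctan2(e[1],e[0])).round(1),"centre",c.round(4),"err to vessel",(c-[.7010,-.0822]).round(4)); return c
E
python3 - <<'E'
from h import *
f=lambda u,v,z:ray("top",230+u/3.3,80+v/3.3,z)[:2]
for z in(.105,.1105):
    A,B,C=f(134,258,z),f(277,268,z),f(286,130,z)
    print(z,"widths",np.hypot(*(A-B)).round(4),np.hypot(*(B-C)).round(4),"centre",((A+C)/2).round(4), "yaw",np.degrees(np.arctan2(*(A-B)[::-1])-np.pi/2),np.degrees(np.arctan2(*(C-B)[::-1])))
    plat(z)
E
```

```text
0.105 widths 0.1027 0.1043 centre [ 0.6992 -0.091 ] yaw -4.557732331608827 -3.721405518683687
box [272 121  42  37 757] near L,R [ 0.6592 -0.0407] [ 0.6535 -0.1294] width 0.0889 yaw -3.7 centre [ 0.7007 -0.0879] err to vessel [-0.0003 -0.0057]
0.1105 widths 0.1022 0.1037 centre [ 0.6973 -0.0913] yaw -4.557732331608815 -3.721405518683687
box [272 121  42  37 751] near L,R [ 0.6575 -0.0414] [ 0.6519 -0.1293] width 0.0881 yaw -3.7 centre [ 0.6987 -0.0882] err to vessel [-0.0023 -0.006 ]
```

>>> servo_tool:
  slide:
    - [-0.001, 0.0008, 0.0004]
    - [0, 0.0008, 0.0004]
    - [0, 0, 0]
    - [0, 0, 0]
  dr:
    - [0, 0.016, -0.022]
    - [0, 0.016, -0.022]
    - [0, 0, 0]
    - [0, 0, 0]
  fingers: [0.01, 0.01, 0.01, 0.01]

```text
time_s: 11.4
position: [0.5694, -0.0669, 0.0334]
ee_rot: [2.526, -0.002, -3.132]
contact_force: [0.5, -6.2, 2.7]
gripper_width: 0.213
gripper_force: 60.5
```

Run:
```python
from h import *
near(0);plat(.105)
```

```text
G [ 0.5695 -0.0779  0.049 ] axis yaw 0.5 dip -0.1 lean -35.3 F [ 0.5 -6.2  2.7] M [-1.15  0.1  -0.39] t 11.4 q [ 0.82  1.09 -0.76  1.7   0.12  0.74  1.81]
box [269 119  40  37 635] near L,R [ 0.6603 -0.0338] [ 0.6596 -0.1236] width 0.0898 yaw -0.4 centre [ 0.7049 -0.079 ] err to vessel [0.0039 0.0032]
```

>>> servo_tool:
  slide:
    - [0, 0, 0]
    - [0, 0, 0]
    - [0, -0.0026, -0.0002]
    - [0, -0.0026, -0.0002]
    - [0, -0.0026, -0.0002]
  dr:
    - [0, 0, 0]
    - [0, 0, 0]
    - [0.14, 0, 0]
    - [0.14, 0, 0]
    - [0.14, 0, 0]
  fingers: [0.034, 0.034, 0.034, 0.034, 0.034]

```text
time_s: 11.95
position: [0.5689, -0.0719, 0.0309]
ee_rot: [2.946, -0.001, -3.13]
contact_force: [-0.6, 0.3, -2.1]
gripper_width: 0.397
gripper_force: 0.0
```

>>> servo_tool:
  slide:
    - [0, -0.0026, -0.0002]
    - [0, -0.0026, -0.0002]
    - [0, -0.0026, -0.0002]
    - [0, -0.0026, -0.0002]
    - [0, -0.0026, -0.0002]
  dr:
    - [0.14, 0, 0]
    - [0.14, 0, 0]
    - [0.14, 0, 0]
    - [0.14, 0, 0]
    - [0.14, 0, 0]
  fingers: [0.034, 0.034, 0.034, 0.034, 0.034]

```text
time_s: 12.45
position: [0.5696, -0.0827, 0.0338]
ee_rot: [-2.636, 0.0, -3.127]
contact_force: [0.6, 0.2, -0.7]
gripper_width: 0.4
gripper_force: 0.0
```

>>> servo_tool:
  slide:
    - [0, -0.0026, -0.0002]
    - [0, -0.0026, -0.0002]
    - [0, 0, 0]
    - [0, 0, 0]
    - [0, 0, 0]
  dr:
    - [0.14, 0, 0]
    - [0.14, 0, 0]
    - [0, 0, 0]
    - [0, 0, 0]
    - [0, 0, 0]
  fingers: [0.034, 0.034, 0.034, 0.034, 0.034]

```text
time_s: 12.95
position: [0.5689, -0.0906, 0.0369]
ee_rot: [-2.362, -0.001, -3.133]
contact_force: [-0.2, -0.4, -0.2]
gripper_width: 0.4
gripper_force: 0.0
```

Run:
```python
from h import *
near(0);plat(.105);grip()
s=cv2.cvtColor(capture("scene"),cv2.COLOR_RGB2BGR); cv2.imwrite("pics/s6.png",s)
m=(s.max(2)<26).astype(np.uint8); m[:130]=0;m[180:]=0;m[:,:285]=0;m[:,350:]=0
for t in(26,34,42):
    m2=(s.max(2)<t).astype(np.uint8); n,l,st,c=cv2.connectedComponentsWithStats(m2,connectivity=4)
    for k in range(1,n):
        if st[k,4]>150 and 285<c[k][0]<350 and 130<c[k][1]<185: print(t,st[k],c[k])
for y in range(146,176,3): print(y,s[y,285:350:3].max(1))
print("predicted vessel base px",proj("scene",[.701,-.0822,.13]),"plat right corner at z .105/.110/.115",[proj("scene",[.651,-.134,z]).round(1) for z in(.105,.11,.115)])
```

```text
G [ 0.5688 -0.0773  0.0504] axis yaw 0.5 dip -0.1 lean 44.7 F [-0.2 -0.4 -0.2] M [ 0.75 -0.04 -0.06] t 12.95 q [-0.58  1.04  0.42  1.84  0.64  0.66  0.7 ]
box [269 118  40  37 683] near L,R [ 0.6637 -0.0332] [ 0.6601 -0.1214] width 0.0883 yaw -2.3 centre [ 0.706 -0.079] err to vessel [0.005  0.0032]
285 [250 263 277 306 370 383 398]
295 [232 247 261 277 306 372 386]
305 [257 261 275 294 353 357 371 377]
26 [297 146  47  23 463] [319.82721382 156.27645788]
34 [296 144  48  25 534] [319.74531835 155.6741573 ]
34 [305 167  33  22 218] [322.58715596 177.75688073]
42 [296 140  48  29 672] [319.62053571 154.1547619 ]
42 [293 163  45  30 523] [316.28298279 176.23518164]
146 [126 126 125 124 125 123  75  26  37  40  40  43  42  44  44  38  26  27
  46  65  72 120]
149 [125 124 126 125 124  47  16  18  35  38  42  42  46  43  42  36  25  21
  26  23  68  70]
152 [126 125 126 116  52  14  10   8  14  33  40  41  42  41  29  15  20  19
  24  53  78  33]
155 [127 127 115  82  29  17  16  18  11  10  13  17  11  11  14  17  18  19
  64  73  66  31]
158 [128 129 126 110  68  77  29  16  16  13  12  14  13  13  19  17  18  64
  64  40  49  52]
161 [126 126 128 125  53  49  74  77  24  17  12  19  18  17  14  13  71  79
  45  53 103  38]
164 [117 125 127 106  52  42  38  44  74  74  19  14  15  16  21  73  61 125
  24  23 125 123]
167 [ 24 124 126  89  36  39  33  36  33  41  77  73  18  18  81  48  47 124
  54  66 125 126]
170 [ 27  80 104  67  13  18  57  44  37  36  36  43  78  87  38  27  31  65
  60  66 126 126]
173 [ 29  31  84  32  48  61  63  38  38  52  39  36  45  36  28  28  31  37
  60  67 126 126]
predicted vessel base px [320.10421664 147.21436764] plat right corner at z .105/.110/.115 [array([325.7, 173.7]), array([325.7, 172.2]), array([325.7, 170.7])]
```

Run:
```python
from h import *
px={"near":((-1,-1),(342,313),(348,480)),"right":((1,-1),(506,184),(515,335)),"left":((-1,1),(170,209),(183,370))}
for y0 in(-4.8,):
  y=np.radians(y0); e=np.array([np.cos(y),np.sin(y)]); l=np.array([-e[1],e[0]])
  for n,(s,p,b) in px.items():
    c=np.array([.598,-.0365]); P=c+.052*s[0]*e+.052*s[1]*l; B=c+.056*s[0]*e+.051*s[1]*l
    g=lambda X,z:(proj("scene",[*X,z])-[225,140])*6
    print(n,"base pred",g(B,0).round(0),"seen",b,"plat seen",p,"pred z=.0963",g(P,.0963).round(0),".1018",g(P,.1018).round(0))
```

```text
near base pred [353. 486.] seen (348, 480) plat seen (342, 313) pred z=.0963 [346. 324.] .1018 [345. 314.]
right base pred [525. 338.] seen (515, 335) plat seen (506, 184) pred z=.0963 [515. 186.] .1018 [515. 176.]
left base pred [183. 374.] seen (183, 370) plat seen (170, 209) pred z=.0963 [163. 210.] .1018 [162. 200.]
```

Comparing base to platform corners says the start height was about 96.3 mm, so the handle began near 70°. It is now near 214° and needs about 634°, which means five strokes of about 85°.

>>> servo_tool:
  slide:
    - [0, -0.0007, 0.001]
    - [0, 0, 0]
    - [0, 0, 0]
    - [0, 0, 0]
    - [0, 0.0028, -0.0002]
  dr:
    - [0.11, 0, 0]
    - [0, 0, 0]
    - [0, 0, 0]
    - [0, 0, 0]
    - [-0.148, 0, 0]
  fingers: [0.034, 0.02, 0.01, 0.01, 0.01]

```text
time_s: 13.6
position: [0.5675, -0.0867, 0.0315]
ee_rot: [-2.396, -0.008, -3.126]
contact_force: [-0.2, 0.4, 8.1]
gripper_width: 0.204
gripper_force: 59.8
```

>>> servo_tool:
  slide:
    - [0, 0.0028, -0.0002]
    - [0, 0.0028, -0.0002]
    - [0, 0.0028, -0.0002]
    - [0, 0.0028, -0.0002]
    - [0, 0.0028, -0.0002]
  dr:
    - [-0.148, 0, 0]
    - [-0.148, 0, 0]
    - [-0.148, 0, 0]
    - [-0.148, 0, 0]
    - [-0.148, 0, 0]
  fingers: [0.01, 0.01, 0.01, 0.01, 0.01]

```text
time_s: 14.1
position: [0.57, -0.0761, 0.031]
ee_rot: [-3.133, 0.003, -3.129]
contact_force: [-1.6, 0.7, -5.0]
gripper_width: 0.211
gripper_force: 59.0
```

>>> servo_tool:
  slide:
    - [0, 0.0028, -0.0002]
    - [0, 0.0028, -0.0002]
    - [0, 0.0028, -0.0002]
    - [0, 0.0028, -0.0002]
    - [0, 0, 0]
  dr:
    - [-0.148, 0, 0]
    - [-0.148, 0, 0]
    - [-0.148, 0, 0]
    - [-0.148, 0, 0]
    - [0, 0, 0]
  fingers: [0.01, 0.01, 0.01, 0.01, 0.01]

```text
time_s: 14.6
position: [0.5674, -0.072, 0.0285]
ee_rot: [2.559, -0.006, 3.141]
contact_force: [-1.5, -2.8, 8.5]
gripper_width: 0.209
gripper_force: 58.9
```

>>> servo_tool:
  slide:
    - [0, 0, 0]
    - [0, 0, 0]
  dr:
    - [0, 0, 0]
    - [0, 0, 0]
  fingers: [0.01, 0.01]

```text
time_s: 14.8
position: [0.5693, -0.0689, 0.0312]
ee_rot: [2.568, -0.002, -3.136]
contact_force: [-2.3, -5.7, 4.5]
gripper_width: 0.212
gripper_force: 58.4
```

```bash
cat >> h.py <<'E'
def red():
    i=cv2.cvtColor(capture("top"),cv2.COLOR_RGB2HSV); m=(((i[...,0]<6)|(i[...,0]>174))&(i[...,1]>180)&(i[...,2]>90)).astype(np.uint8)
    n,l,st,c=cv2.connectedComponentsWithStats(m); print("red",[(c[k].round(1),st[k,4]) for k in range(1,n) if st[k,4]>40 and 200<c[k][0]<450 and 170<c[k][1]<250])
E
python3 - <<'E'
from h import *
near(0);plat(.113);red()
i=cv2.cvtColor(cv2.imread("pics/top0.png"),cv2.COLOR_BGR2HSV); m=(((i[...,0]<6)|(i[...,0]>174))&(i[...,1]>180)&(i[...,2]>90)).astype(np.uint8)
n,l,st,c=cv2.connectedComponentsWithStats(m); print("red0",[(c[k].round(1),st[k,4]) for k in range(1,n) if st[k,4]>40 and 200<c[k][0]<450 and 170<c[k][1]<250])
E
```

```text
G [ 0.5694 -0.0792  0.0471] axis yaw 0.3 dip -0.1 lean -32.8 F [-2.3 -5.7  4.5] M [-1.11  0.35 -0.38] t 14.8 q [ 0.8   1.06 -0.73  1.71  0.13  0.71  1.79]
box [269 117  40  37 593] near L,R [ 0.6603 -0.034 ] [ 0.6597 -0.1239] width 0.0898 yaw -0.4 centre [ 0.7049 -0.0793] err to vessel [0.0039 0.0029]
red [(array([225.7, 195.4]), np.int32(263)), (array([356.9, 200.2]), np.int32(157))]
red0 [(array([225.7, 195.4]), np.int32(263)), (array([361.1, 200.3]), np.int32(246)), (array([421.9, 237.5]), np.int32(274))]
```

>>> servo_tool:
  slide:
    - [0, 0, 0]
    - [0, 0, 0]
    - [0, -0.0028, -0.0002]
    - [0, -0.0028, -0.0002]
    - [0, -0.0028, -0.0002]
  dr:
    - [0, 0, 0]
    - [0, 0, 0]
    - [0.148, 0, 0]
    - [0.148, 0, 0]
    - [0.148, 0, 0]
  fingers: [0.034, 0.034, 0.034, 0.034, 0.034]

```text
time_s: 15.4
position: [0.5695, -0.073, 0.0291]
ee_rot: [3.012, -0.0, -3.131]
contact_force: [-0.0, 0.7, -1.6]
gripper_width: 0.401
gripper_force: 0.0
```

>>> servo_tool:
  slide:
    - [0, -0.0028, -0.0002]
    - [0, -0.0028, -0.0002]
    - [0, -0.0028, -0.0002]
    - [0, -0.0028, -0.0002]
    - [0, -0.0028, -0.0002]
  dr:
    - [0.148, 0, 0]
    - [0.148, 0, 0]
    - [0.148, 0, 0]
    - [0.148, 0, 0]
    - [0.148, 0, 0]
  fingers: [0.034, 0.034, 0.034, 0.034, 0.034]

```text
time_s: 15.9
position: [0.57, -0.0835, 0.0324]
ee_rot: [-2.544, -0.0, -3.126]
contact_force: [-0.6, -0.2, -1.2]
gripper_width: 0.399
gripper_force: 0.0
```

>>> servo_tool:
  slide:
    - [0, -0.0028, -0.0002]
    - [0, -0.0028, -0.0002]
    - [0, 0, 0]
    - [0, 0, 0]
    - [0, 0, 0]
  dr:
    - [0.148, 0, 0]
    - [0.148, 0, 0]
    - [0, 0, 0]
    - [0, 0, 0]
    - [0, 0, 0]
  fingers: [0.034, 0.034, 0.034, 0.034, 0.034]

```text
time_s: 16.4
position: [0.5688, -0.0915, 0.0359]
ee_rot: [-2.255, -0.003, -3.132]
contact_force: [-0.7, -1.5, 0.4]
gripper_width: 0.399
gripper_force: 0.0
```

Run:
```python
from h import *
near(0);plat(.113);red()
```

```text
G [ 0.5687 -0.0767  0.0479] axis yaw 0.5 dip -0.2 lean 50.8 F [-0.7 -1.5  0.4] M [0.81 0.03 0.01] t 16.4 q [-0.64  1.11  0.48  1.82  0.64  0.71  0.66]
box [269 116  40  37 637] near L,R [ 0.6645 -0.0301] [ 0.6614 -0.1239] width 0.0938 yaw -1.9 centre [ 0.7098 -0.0786] err to vessel [0.0088 0.0036]
red [(array([361. , 200.3]), np.int32(252)), (array([421.9, 237.5]), np.int32(272))]
```

>>> servo_tool:
  slide:
    - [0, -0.001, 0.001]
    - [0, 0, 0]
    - [0, 0, 0]
    - [0.0025, 0, 0]
    - [0.0025, 0.0028, -0.0002]
  dr:
    - [0, 0, 0]
    - [0, 0, 0]
    - [0, 0, 0]
    - [0, 0, 0]
    - [-0.148, 0, 0]
  fingers: [0.02, 0.01, 0.01, 0.01, 0.01]

```text
time_s: 17.0
position: [0.5634, -0.0859, 0.0288]
ee_rot: [-2.399, -0.01, -3.121]
contact_force: [4.9, -1.7, 1.6]
gripper_width: 0.21
gripper_force: 59.1
```

>>> servo_tool:
  slide:
    - [0, 0.0028, -0.0002]
    - [0, 0.0028, -0.0002]
    - [0, 0.0028, -0.0002]
    - [0, 0.0028, -0.0002]
    - [0, 0.0028, -0.0002]
  dr:
    - [-0.148, 0, 0]
    - [-0.148, 0, 0]
    - [-0.148, 0, 0]
    - [-0.148, 0, 0]
    - [-0.148, 0, 0]
  fingers: [0.01, 0.01, 0.01, 0.01, 0.01]

```text
time_s: 17.5
position: [0.5642, -0.0752, 0.0283]
ee_rot: [-3.132, -0.003, -3.125]
contact_force: [1.0, 1.7, -5.6]
gripper_width: 0.212
gripper_force: 58.2
```

>>> servo_tool:
  slide:
    - [0, 0.0028, -0.0002]
    - [0, 0.0028, -0.0002]
    - [0, 0.0028, -0.0002]
    - [0, 0.0028, -0.0002]
    - [0, 0, 0]
  dr:
    - [-0.148, 0, 0]
    - [-0.148, 0, 0]
    - [-0.148, 0, 0]
    - [-0.148, 0, 0]
    - [0, 0, 0]
  fingers: [0.01, 0.01, 0.01, 0.01, 0.01]

```text
time_s: 18.0
position: [0.5604, -0.072, 0.0258]
ee_rot: [2.562, -0.013, -3.14]
contact_force: [-2.2, -4.4, 5.2]
gripper_width: 0.206
gripper_force: 58.6
```

>>> servo_tool:
  slide:
    - [0, 0, 0]
    - [0, 0, 0]
  dr:
    - [0, 0, 0]
    - [0, 0, 0]
  fingers: [0.01, 0.01]

```text
time_s: 18.2
position: [0.5635, -0.0666, 0.0298]
ee_rot: [2.572, -0.006, -3.13]
contact_force: [0.8, -4.6, 1.9]
gripper_width: 0.205
gripper_force: 58.2
```

Run:
```python
from h import *
near(0);plat(.115)
```

```text
G [ 0.5637 -0.0768  0.0459] axis yaw 0.7 dip -0.4 lean -32.6 F [ 0.8 -4.6  1.9] M [-1.25  0.22 -0.51] t 18.2 q [ 0.8   1.06 -0.73  1.73  0.13  0.71  1.79]
box [268 125  39  29 550] near L,R [ 0.6604 -0.0301] [ 0.6623 -0.1216] width 0.0915 yaw 1.2 centre [ 0.7071 -0.0749] err to vessel [0.0061 0.0073]
```

```bash
cat >> h.py <<'E'
def plat2(z):
    g=np.mean([cv2.GaussianBlur(capture("top"),(3,3),0).max(2).astype(float) for _ in range(2)],0); T=75
    def cross(v,a,s):
        k=a
        while v[k]<T: k+=s
        return k-s+s*(T-v[k-s])/(v[k]-v[k-s])
    m=(g<50); m[:,:255]=0; m[:,330:]=0; m[:110]=0; m[167:]=0
    n,l,st,c=cv2.connectedComponentsWithStats(m.astype(np.uint8),connectivity=4); k=1+np.argmax(st[1:,4]); x0,y0,w,h,a=st[k]; yb=y0+h-1; xm=x0+w//2
    bot=[(x,cross(g[:,x],yb-4,1)) for x in range(x0+6,x0+w-6)]
    R_=[(cross(g[y],x0+w-7,1),y) for y in range(yb-20,yb-3)]; L_=[(cross(g[y],x0+6,-1),y) for y in range(yb-10,yb-3)]
    fit=lambda P:cv2.fitLine(np.array([ray("top",x,y,z)[:2] for x,y in P],np.float32),cv2.DIST_HUBER,0,.0005,.001).ravel()
    fb,fr,fl=fit(bot),fit(R_),fit(L_)
    X=lambda f,g:f[2:]+f[:2]*np.linalg.solve(np.c_[f[:2],-g[:2]],g[2:]-f[2:])[0]
    A,B=X(fl,fb),X(fr,fb); d=A-B; w_=np.hypot(*d); e=np.array([d[1],-d[0]])/w_; c=(A+B)/2+e*.0465
    an=lambda f:(np.degrees(np.arctan2(f[1],f[0]))+45)%90-45
    print("nearL,R",A.round(4),B.round(4),"w",w_.round(4),"ang near/right/left",an(fb).round(1),an(fr).round(1),an(fl).round(1),"centre",c.round(4),"err",(c-[.701,-.0822]).round(4))
E
python3 - <<'E'
from h import *
plat2(.115)
E
```

```text
nearL,R [ 0.6605 -0.0335] [ 0.6612 -0.121 ] w 0.0876 ang near/right/left 0.4 0.7 13.8 centre [ 0.7074 -0.0769] err [0.0064 0.0053]
```

Run:
```python
from h import *
i=capture("top"); cv2.imwrite("pics/t7.png",cv2.cvtColor(i,cv2.COLOR_RGB2BGR)); g=i.max(2)
for x in range(274,316,4): print(x,g[150:178,x])
for y in(150,160,165): print(y,g[y,262:322:1])
```

```text
274 [ 26  28  20  49 164 173  87  53  74  78  49  25  50  73  71  66  60  67
 115 113 148 207 212 209 209 209 208 208]
278 [ 28  25  22  59 163 165  86  65  68  63  73  96  82  76  78  72  64  98
 121 108 158 207 210 209 209 209 208 207]
282 [ 27  27  23  57 165 162  77  44  42  46  64  92 120 126 125 125 123 124
 121 105 157 209 212 212 210 211 211 211]
286 [ 29  25  31  96 166 156  84  46  37  38  41  34  65  66  66  66  67  67
  64  62 121 127 125 124 124 125 124 124]
290 [ 26  25  31  92 168 153  87  43  34  58  61 135 157 157 153 152 153 153
 150 150 154 151 152 152 153 153 153 153]
294 [ 25  25  21  65 168 142  87  63  63  47  63  62 118 124 123 124 125 125
 114 101 203 214 210 209 208 209 208 209]
298 [ 24  24  33 109 173 134  57  36  41  49  63  52  69  97 122 124 123 123
 116 112 200 211 209 208 208 208 210 211]
302 [ 26  18  40 129 172 105  53  49  49  32  33  54  62  57  53  61  94 123
 112  94 203 212 209 212 212 213 177 137]
306 [ 56  51  65 163 172  93  50  47  43  33  44  80  87  84  84  70  68 120
 117 102 206 186 139 125 127 106  49  17]
310 [176 176 177 177 178 179 
[... 255 characters left out ...]
27  26  26  28  28  28  28  29
  27  29  27  28  28  28  29  28  27  29  26  27  27  27  25  28  26  28
  24  28  26  27  26  27  23  22  56 138 166 134 176 211 209 207 208 208
 209 211 167 102  97 116]
160 [122 123 124 124 124 125 127 130 102  49  31  45  49  36  31  58  73  62
  65  70  64  61  61  46  41  46  59  66  61  50  39  55  63  62  62  61
  63  66  63  49  33  28  27  27  44  94 118 119 147 194 211 211 210 175
 143 133  94  71  80  81]
165 [209 208 208 208 211 210 214 209 157 107  83  59  66  78  85  83  72  83
 111 122 125 125 126  99  66  72 127 163 152 131 122 123 124 123 123 124
 124 126 122  90  61  66  73  81  70  58  77 107 152 198 169 125 124 127
 127 128 126 110  91  81]
```

Run:
```python
from h import *
for z in(.110,.115,.121): print(z,"mid at row150",ray("top",286.87,150,z)[:2].round(4),"mat near edge x",(ray("top",287,153.2,z)[0]).round(4),"centre x",(ray("top",287,153.2,z)[0]+.045).round(4))
for z in(0,.008): print("base near",z,ray("top",278,170.0,z)[:2].round(4),ray("top",302,169.7,z)[:2].round(4),"left",ray("top",270.4,165,z)[:2].round(4))
s=cv2.imread("pics/top0.png").max(2)
print(s[185:215,258]);print(s[185:215,282]); print(s[190,240:300])
```

```text
0.11 mid at row150 [ 0.6695 -0.0751] mat near edge x 0.6617 centre x 0.7067
0.115 mid at row150 [ 0.668  -0.0755] mat near edge x 0.6602 centre x 0.7052
0.121 mid at row150 [ 0.6661 -0.076 ] mat near edge x 0.6583 centre x 0.7033
base near 0 [ 0.6502 -0.0434] [ 0.6505 -0.1053] left [ 0.6637 -0.0236]
base near 0.008 [ 0.648  -0.0442] [ 0.6484 -0.1057] left [ 0.6614 -0.0245]
[ 23  27  25  23  25  20  24  24  26  25  23  24  20  16  49 145 148  66
  54  74  74  71  60  91 100 127 182 185 184 184]
[ 24  22  24  25  23  24  25  25  23  22  25  21  22  25  21  18  51 150
 146  69  51  60 106 109 108 108 100 142 182 186]
[183 181 181 184 185 147 108  97 128 117  59  18  21  22  26  25  22  24
  20  27  22  26  23  22  23  24  22  27  22  25  22  25  25  25  25  26
  24  23  21  24  23  24  24  25  22  25  22  21  20  51 122 142 121 106
 100 156 187 185 183 184]
```

>>> servo_tool:
  slide:
    - [0, -0.0008, -0.0005]
    - [0, -0.0008, -0.0005]
    - [0, 0, 0]
    - [0, 0, 0]
    - [0, 0, 0]
  dr:
    - [0, -0.016, 0.025]
    - [0, -0.016, 0.025]
    - [0, 0, 0]
    - [0, 0, 0]
    - [0, 0, 0]
  fingers: [0.01, 0.01, 0.01, 0.034, 0.034]

```text
time_s: 18.9
position: [0.5619, -0.0672, 0.0296]
ee_rot: [2.568, -0.009, 3.097]
contact_force: [0.2, 0.1, 0.8]
gripper_width: 0.396
gripper_force: 0.0
```

>>> servo_tool:
  slide:
    - [-0.003, -0.0028, -0.0002]
    - [-0.003, -0.0028, -0.0002]
    - [0, -0.0028, -0.0002]
    - [0, -0.0028, -0.0002]
    - [0, -0.0028, -0.0002]
  dr:
    - [0.148, 0, 0]
    - [0.148, 0, 0]
    - [0.148, 0, 0]
    - [0.148, 0, 0]
    - [0.148, 0, 0]
  fingers: [0.034, 0.034, 0.034, 0.034, 0.034]

```text
time_s: 19.4
position: [0.5682, -0.0815, 0.0278]
ee_rot: [-2.978, -0.006, 3.094]
contact_force: [-0.7, 0.4, -1.2]
gripper_width: 0.4
gripper_force: 0.0
```

>>> servo_tool:
  slide:
    - [0, -0.0028, -0.0002]
    - [0, -0.0028, -0.0002]
    - [0, -0.0028, -0.0002]
    - [0, -0.0028, -0.0002]
    - [0, -0.0028, -0.0002]
  dr:
    - [0.148, 0, 0]
    - [0.148, 0, 0]
    - [0.148, 0, 0]
    - [0.148, 0, 0]
    - [0.148, 0, 0]
  fingers: [0.034, 0.034, 0.034, 0.034, 0.034]

```text
time_s: 19.9
position: [0.5679, -0.0915, 0.034]
ee_rot: [-2.238, -0.007, 3.097]
contact_force: [0.4, 0.4, -0.3]
gripper_width: 0.401
gripper_force: 0.0
```

>>> servo_tool:
  slide:
    - [0, 0, 0]
    - [0, 0, 0]
  dr:
    - [0, 0, 0]
    - [0, 0, 0]
  fingers: [0.034, 0.034]

```text
time_s: 20.1
position: [0.5669, -0.0934, 0.0328]
ee_rot: [-2.244, -0.01, 3.096]
contact_force: [0.6, -0.9, -0.1]
gripper_width: 0.397
gripper_force: 0.0
```

```bash
cat >> h.py <<'E'
def base(z=0):
    "jack centre from its base plate in the top view: near edge and left edge"
    g=cv2.GaussianBlur(capture("top"),(3,1),0).max(2).astype(float); pts=[]
    for x in list(range(276,286))+list(range(296,306)):
        v=g[163:182,x]; k=np.flatnonzero((v[1:]>165)&(v[:-1]<=165))
        if len(k): j=k[0]; pts.append((x,163+j+(165-v[j])/(v[j+1]-v[j])))
    P=np.array([ray("top",x,y,z)[:2] for x,y in pts],np.float32); f=cv2.fitLine(P,cv2.DIST_HUBER,0,.0005,.001).ravel()
    L=[]
    for y in range(160,168):
        v=g[y,262:280]; k=np.flatnonzero((v[:-1]>165)&(v[1:]<=165))
        if len(k): L.append(ray("top",262+k[-1]+.5,y,z)[:2])
    yaw=np.arctan2(f[1],f[0]); yaw=(yaw-np.pi/2+np.pi/2)%np.pi-np.pi/2; e=np.array([np.cos(yaw),np.sin(yaw)]); l=np.array([-e[1],e[0]])
    n=np.median(P@e); print("base: yaw",np.degrees(yaw).round(1),"n",len(P),len(L),"centre along e",(n+.056).round(4),"left",(np.median(np.array(L)@l)-.051).round(4) if L else None, "vessel there",(np.array([.701,-.0822])@e).round(4),(np.array([.701,-.0822])@l).round(4))
def corner():
    "mat near corner of the platform in the scene view (crossing of its two lower edges)"
    g=np.mean([cv2.GaussianBlur(capture("scene"),(3,3),0).max(2).astype(float) for _ in range(2)],0); T=45
    a=[];b=[]
    for x in range(303,318): 
        y=156
        while g[y,x]<T: y+=1
        a.append((x,y-1+(T-g[y-1,x])/(g[y,x]-g[y-1,x])))
    for x in range(329,339):
        y=154
        while g[y,x]<T: y+=1
        b.append((x,y-1+(T-g[y-1,x])/(g[y,x]-g[y-1,x])))
    A,B=np.polyfit(*np.array(a).T,1),np.polyfit(*np.array(b).T,1); x=(B[1]-A[1])/(A[0]-B[0]); print("corner px",x.round(2),np.polyval(A,x).round(2),A.round(3),B.round(3)); return x,np.polyval(A,x)
E
python3 - <<'E'
from h import *
near(0);plat2(.118);base();corner()
E
```

```text
G [ 0.5677 -0.0786  0.0447] axis yaw -2.6 dip -0.6 lean 51.4 F [ 0.6 -0.9 -0.1] M [ 0.73 -0.09  0.02] t 20.1 q [-0.62  1.12  0.46  1.77  0.59  0.77  0.68]
nearL,R [ 0.6569 -0.0357] [ 0.6607 -0.1219] w 0.0862 ang near/right/left 2.5 1.8 18.8 centre [ 0.7052 -0.0768] err [0.0042 0.0054]
base: yaw 2.3 n 19 5 centre along e 0.7015 left -0.0963 vessel there 0.6971 -0.1102
corner px 319.16 163.52 [ 0.434 25.061] [ -0.601 355.483]
```

>>> servo_tool:
  slide:
    - [-0.005, -0.0016, -0.0013]
    - [0, 0, 0]
    - [0, 0, 0]
    - [0, 0, 0]
    - [0, 0, 0]
  dr:
    - [0, 0.01, 0]
    - [0, 0, 0]
    - [0, 0, 0]
    - [0, 0, 0]
    - [0, 0, 0]
  fingers: [0.034, 0.02, 0.01, 0.01, 0.01]

```text
time_s: 20.85
position: [0.5737, -0.0932, 0.0355]
ee_rot: [-2.244, -0.013, 3.089]
contact_force: [2.9, -0.0, 1.0]
gripper_width: 0.212
gripper_force: 57.8
```

Run:
```python
from h import *
near(0);plat2(.118);base();c=corner()
B=[.6607,-.1219]; uv=proj("top",[*B,.118])
for z in(.105,.11,.115,.12,.125): print(z,proj("scene",ray("top",*uv,z)).round(1))
```

```text
G [ 0.5746 -0.0784  0.0473] axis yaw -3.0 dip -0.7 lean 51.5 F [ 2.9 -0.   1. ] M [ 0.76 -0.35  0.69] t 20.85 q [-0.61  1.12  0.46  1.75  0.58  0.8   0.69]
nearL,R [ 0.6562 -0.0341] [ 0.66   -0.1227] w 0.0887 ang near/right/left 2.4 2.1 12.8 centre [ 0.7045 -0.0764] err [0.0035 0.0058]
base: yaw 2.4 n 20 5 centre along e 0.701 left -0.0972 vessel there 0.697 -0.1112
corner px 316.5 162.74 [ 0.433 25.596] [ -0.414 293.731]
0.105 [324.6 168.6]
0.11 [324.3 167.5]
0.115 [324.1 166.4]
0.12 [323.8 165.2]
0.125 [323.5 164.1]
```

Run:
```python
from h import *
g=capture("scene").max(2)
print("cols",list(range(292,350,2)))
for y in range(134,180,2): print(y,g[y,292:350:2])
y=np.radians(2);e=np.array([np.cos(y),np.sin(y)]);l=np.array([-e[1],e[0]]);c=np.array([.704,-.0755])
for z in(.108,.115,.121): print(z,[proj("scene",[*(c+.045*(a*e+b*l)),z]).round(1) for a,b in((-1,1),(-1,-1),(1,-1))])
```

```text
cols [292, 294, 296, 298, 300, 302, 304, 306, 308, 310, 312, 314, 316, 318, 320, 322, 324, 326, 328, 330, 332, 334, 336, 338, 340, 342, 344, 346, 348]
134 [ 76  99 122 124 122 123 119  62  45  45  44  43  48  50  53  56  53  52
  53  50  56 120 124 123 124 125 123 125 124]
136 [116 123 123 123 124 123 120  63  42  41  43  43  44  48  46  49  51  53
  51  50  56 122 123 121 125 123 125 125 121]
138 [124 123 123 123 124 123 118  58  38  42  41  43  43  46  45  45  47  47
  49  51  55 121  83  76 120 105 114 123 121]
140 [124 123 124 124 123 119  71  33  36  41  42  44  44  47  46  46  46  46
  43  41  44 105  72  69  71  78 119 124 120]
142 [122 124 125 124 120  70  25  31  35  39  41  41  44  45  46  47  46  45
  43  41  36  34  52  60  71  85 112 123 120]
144 [125 125 124 120  71  24  21  27  33  36  42  42  41  44  46  44  44  44
  42  40  35  27  24  25  48  53  77 107 121]
146 [124 124 114  67  18  17  17  24  34  38  38  43  43  44  42  42  43  44
  42  40  31  24  25  25  27  65  82  95 121]
148 [124 115  75  25  17  18  18  17  32  36  40  38  43  42  43  42  41  43
  41  38  2
[... 1349 characters left out ...]
1  46  64  43  36  42  48  43  37  36  34  40  43  28  26
  29  30  31  37  49  63  67 123 126 126 126]
174 [ 47  34  51  63  54  48  32  38  45  46  53  44  37  36  39  42  26  29
  27  29  34  29  49  64  57  69 106 125 127]
176 [ 64  60  56  64  57  35  32  33  29  25  34  46  38  36  43  43  30  28
  26  29  43  57  37  46  41  57  80 125 127]
178 [ 67  65  57  64  59  37  34  30  57  30  24  45  41  28  45  48  28  29
  27  37  62  69  65  57  62  67 117 127 126]
0.108 [array([294.4, 155.7]), array([323.9, 168.7]), array([342.8, 148.6])]
0.115 [array([294.2, 153.7]), array([323.9, 166.6]), array([342.9, 146.6])]
0.121 [array([294.1, 151.9]), array([323.9, 164.8]), array([342.9, 144.8])]
```

Run:
```python
from h import *
t=np.linspace(0,2*np.pi,361)
for r in(.034,.032): 
  P=np.array([proj("scene",[.701+r*np.cos(a),-.0822+r*np.sin(a),.13]) for a in t]); k=P[:,1].argmax(); print(r,"base lowest",P[k].round(2),"cols at row 148",P[:,0].min().round(1),P[:,0].max().round(1))
g=cv2.GaussianBlur(capture("scene"),(3,1),0).astype(int)
for x in(314,318,322): print(x,[tuple(g[y,x]) for y in range(148,158)])
for y in(136,140): print(y,g[y,300:340].max(1))
```

```text
0.034 base lowest [320.05 156.19] cols at row 148 306.7 333.5
0.032 base lowest [320.06 155.65] cols at row 148 307.5 332.8
314 [(np.int64(41), np.int64(26), np.int64(12)), (np.int64(40), np.int64(23), np.int64(12)), (np.int64(40), np.int64(24), np.int64(9)), (np.int64(41), np.int64(25), np.int64(12)), (np.int64(38), np.int64(21), np.int64(7)), (np.int64(30), np.int64(19), np.int64(8)), (np.int64(20), np.int64(17), np.int64(13)), (np.int64(14), np.int64(13), np.int64(11)), (np.int64(15), np.int64(15), np.int64(14)), (np.int64(16), np.int64(13), np.int64(11))]
318 [(np.int64(43), np.int64(25), np.int64(12)), (np.int64(43), np.int64(26), np.int64(11)), (np.int64(42), np.int64(24), np.int64(11)), (np.int64(42), np.int64(26), np.int64(11)), (np.int64(41), np.int64(23), np.int64(7)), (np.int64(38), np.int64(20), np.int64(8)), (np.int64(26), np.int64(16), np.int64(9)), (np.int64(14), np.int64(13), np.int64(9)), (np.int64(11), np.int64(12), np.int64(11)), (np.int64(14), np.int64(13), np.int64(10))]
322 [(np.int64(43), np.int64(27), np.int64(13)), (np.int64(43), np.int64(27), np.int64(11)), (np.int64(42), np.int64(25), np.int64(11)), (np.int64(43), np.int64(24), np.int64(11)), (np.int64(42), np.int64(24), np.int64(9)), (np.int64(36), np.int64(21), np.int64(8)), (np.int64(21), np.int64(15), np.int64(10)), (np.int64(15), np.int64(12), np.int64(11)), (np.int64(15), np.int64(13), np.int64(13)), (np.int64(16), np.int64(16), np.int64(14))]
136 [123 122 123 122 116  95  67  48  43  43  42  42  44  44  44  45  46  46
  47  48  48  49  50  51  51  53  54  54  54  53  50  50  65  95 118 123
 123 122 122 123]
140 [123 123 117  99  72  48  36  34  37  38  38  40  41  43  43  43  44  45
  46  46  46  46  45  44  45  45  45  44  43  43  43  44  55  79  96  90
  76  69  68  70]
```

>>> servo_tool:
  slide:
    - [0, 0.0028, -0.0002]
    - [0, 0.0028, -0.0002]
    - [0, 0.0028, -0.0002]
    - [0, 0.0028, -0.0002]
    - [0, 0.0028, -0.0002]
  dr:
    - [-0.148, 0, 0]
    - [-0.148, 0, 0]
    - [-0.148, 0, 0]
    - [-0.148, 0, 0]
    - [-0.148, 0, 0]
  fingers: [0.01, 0.01, 0.01, 0.01, 0.01]

```text
time_s: 21.7
position: [0.5726, -0.0791, 0.029]
ee_rot: [-2.99, -0.014, 3.09]
contact_force: [1.8, 3.3, -5.1]
gripper_width: 0.21
gripper_force: 60.0
```

>>> servo_tool:
  slide:
    - [0, 0.0028, -0.0002]
    - [0, 0, 0]
    - [0.001, 0, 0]
    - [0, 0, 0]
    - [0, 0, 0]
  dr:
    - [-0.148, 0, 0]
    - [0, 0, 0.03]
    - [0, 0, 0.03]
    - [0, 0, 0]
    - [0, 0, 0]
  fingers: [0.01, 0.01, 0.01, 0.01, 0.01]

```text
time_s: 22.2
position: [0.5713, -0.0783, 0.0278]
ee_rot: [-3.123, -0.016, 3.028]
contact_force: [0.3, -6.5, 4.1]
gripper_width: 0.216
gripper_force: 60.0
```

Run:
```python
from h import *
near(0);plat2(.118);base()
g=cv2.GaussianBlur(capture("top"),(3,1),0).max(2)
for y in(146,150,160,164,167): print(y,g[y,258:320])
```

```text
G [ 0.5717 -0.078   0.0468] axis yaw -6.5 dip -0.9 lean 1.0 F [ 0.3 -6.5  4.1] M [-1.36 -0.04 -0.54] t 22.2 q [ 0.18  0.82 -0.16  1.85  0.28  0.51  1.28]
nearL,R [ 0.6537 -0.1024] [ 0.6489 -0.1341] w 0.0321 ang near/right/left -8.6 -6.8 11.0 centre [ 0.6973 -0.1252] err [-0.0037 -0.043 ]
base: yaw -0.6 n 4 0 centre along e 0.6994 left None vessel there 0.7018 -0.0749
146 [ 74  75  75  76  77  79  80  80  81  81  81  81  81  81  81  82  82  82
  82  82  82  82  82  82  82  81  81  80  79  75  70  85 122 148 153 146
 130 106  72  39  23  23  24  25  25  25  26  25  24  25  25  24  24  22
  29  64 116 141 131 122 128 121]
150 [ 76  76  77  78  80  80  81  81  80  80  81  82  82  82  82  82  82  82
  82  82  82  82  83  83  83  82  81  81  81  80  78  76  76  92 129 151
 140 116  91  64  36  24  25  25  26  26  24  24  24  24  25  26  25  24
  44  93 129 127 112 110 108  99]
160 [ 73  74  75  76  76  75  76  75  70  66  66  66  62  65  69  72  71  67
  61  56  51  48  51  61  75  82  82  81  80  79  79  78  77  76  75  74
  70  70  84  99  89  69  54  46  40  36  36  39  45  57  68  72  74  75
  82  94 105 111 116 117 111 108]
164 [ 78  77  77  77  76  77  78  78  78  78  78  78  78  78  78  78  78  77
  76  75  71  68  70  73  77  79  77  68  58  56  68  78  79  77  75  73
  71  69  71  85 101  90  64  56  56  54  53  52  45  34  29  28  30  45
  74 100 109 124 159 172 135  88]
167 [ 77  77  78  78  78  78  78  78  78  78  78  78  78  77  77  78  77  76
  76  76  74  74  74  75  74  73  69  65  69  74  74  65  54  55  68  75
  73  70  82 105 110  97  91 101 112 108  89  68  56  52  57  66  72  74
  74  79  95 124 162 189 195 195]
```

>>> servo_tool:
  slide:
    - [-0.001, 0, 0]
    - [0, 0, 0]
    - [0, 0, 0]
    - [0, 0, 0]
    - [0, 0, 0]
  dr:
    - [0, 0, -0.03]
    - [0, 0, -0.03]
    - [0, 0, -0.025]
    - [0, 0, 0]
    - [0, 0, 0]
  fingers: [0.01, 0.01, 0.01, 0.01, 0.01]

```text
time_s: 22.9
position: [0.5724, -0.0773, 0.0278]
ee_rot: [-3.125, -0.018, 3.116]
contact_force: [-0.6, -5.7, 4.5]
gripper_width: 0.21
gripper_force: 60.1
```

```bash
cat >> h.py <<'E'
def right(z):
    "near-right mat corner from the mat part right of the arm"
    g=np.mean([cv2.GaussianBlur(capture("top"),(3,3),0).max(2).astype(float) for _ in range(2)],0); T=75
    def cross(v,a,s):
        k=a
        while v[k]<T: k+=s
        return k-s+s*(T-v[k-s])/(v[k]-v[k-s])
    m=(g<50); m[:,:285]=0; m[:,330:]=0; m[:110]=0; m[162:]=0
    n,l,st,c=cv2.connectedComponentsWithStats(m.astype(np.uint8),connectivity=4); k=1+np.argmax(st[1:,4]); x0,y0,w,h,a=st[k]; xr=x0+w
    yb=np.flatnonzero(l[:,xr-6]==k).max()
    bot=[(x,cross(g[:,x],yb-4,1)) for x in range(xr-11,xr-4)]; R_=[(cross(g[y],xr-6,1),y) for y in range(yb-20,yb-3)]
    fit=lambda P:cv2.fitLine(np.array([ray("top",x,y,z)[:2] for x,y in P],np.float32),cv2.DIST_HUBER,0,.0005,.001).ravel()
    fb,fr=fit(bot),fit(R_); B=fb[2:]+fb[:2]*np.linalg.solve(np.c_[fb[:2],-fr[:2]],fr[2:]-fb[2:])[0]
    an=lambda f:(np.degrees(np.arctan2(f[1],f[0]))+45)%90-45
    y=np.radians(an(fr)); e=np.array([np.cos(y),np.sin(y)]); l=np.array([-e[1],e[0]]); c=B+.045*(e+l)
    print("B",B.round(4),"ang",an(fb).round(1),an(fr).round(1),"centre",c.round(4),"err",(c-[.701,-.0822]).round(4))
E
python3 - <<'E'
from h import *
near(0);right(.118)
E
```

```text
G [ 0.5728 -0.077   0.0468] axis yaw -1.5 dip -1.0 lean 1.0 F [-0.6 -5.7  4.5] M [-1.25 -0.06 -0.31] t 22.9 q [ 0.19  0.82 -0.18  1.85  0.31  0.52  1.34]
B [ 0.6555 -0.1254] ang -0.3 -2.4 centre [ 0.7023 -0.0824] err [ 0.0013 -0.0002]
```

>>> servo_tool:
  slide:
    - [0, 0.0028, -0.0002]
    - [0, 0.0028, -0.0002]
    - [0, 0.0028, -0.0002]
    - [0, 0.0028, -0.0002]
    - [0, 0, 0]
  dr:
    - [-0.148, 0, 0]
    - [-0.148, 0, 0]
    - [-0.148, 0, 0]
    - [-0.148, 0, 0]
    - [0, 0, 0]
  fingers: [0.01, 0.01, 0.01, 0.01, 0.01]

```text
time_s: 23.5
position: [0.5711, -0.0645, 0.028]
ee_rot: [2.551, -0.024, 3.115]
contact_force: [0.1, 1.6, 9.9]
gripper_width: 0.211
gripper_force: 63.8
```

>>> servo_tool:
  slide:
    - [0, 0, 0]
    - [0, 0, 0]
    - [0, 0, 0]
    - [0, -0.0028, -0.0002]
    - [0, -0.0028, -0.0002]
  dr:
    - [0, 0, 0]
    - [0, 0, 0]
    - [0, 0, 0]
    - [0.148, 0, 0]
    - [0.148, 0, 0]
  fingers: [0.01, 0.034, 0.034, 0.034, 0.034]

```text
time_s: 24.0
position: [0.5726, -0.0736, 0.0272]
ee_rot: [2.861, -0.017, 3.11]
contact_force: [0.3, 1.2, -1.0]
gripper_width: 0.399
gripper_force: 0.0
```

>>> servo_tool:
  slide:
    - [0, -0.0028, -0.0002]
    - [0, -0.0028, -0.0002]
    - [0, -0.0028, -0.0002]
    - [0, -0.0028, -0.0002]
    - [0, -0.0028, -0.0002]
  dr:
    - [0.148, 0, 0]
    - [0.148, 0, 0]
    - [0.148, 0, 0]
    - [0.148, 0, 0]
    - [0.148, 0, 0]
  fingers: [0.034, 0.034, 0.034, 0.034, 0.034]

```text
time_s: 24.5
position: [0.5741, -0.084, 0.0318]
ee_rot: [-2.683, -0.011, 3.117]
contact_force: [-0.4, 0.0, -1.9]
gripper_width: 0.398
gripper_force: 0.0
```

>>> servo_tool:
  slide:
    - [0, -0.0028, -0.0002]
    - [0, -0.0028, -0.0002]
    - [0, -0.0028, -0.0002]
    - [0, 0, 0]
    - [0, 0, 0]
  dr:
    - [0.148, 0, 0]
    - [0.148, 0, 0]
    - [0.148, 0, 0]
    - [0, 0, 0]
    - [0, 0, 0]
  fingers: [0.034, 0.034, 0.034, 0.034, 0.034]

```text
time_s: 25.0
position: [0.5727, -0.0919, 0.0348]
ee_rot: [-2.246, -0.016, 3.116]
contact_force: [-1.1, -0.2, 0.1]
gripper_width: 0.397
gripper_force: 0.0
```

```bash
cat >> h.py <<'E'
def table():
    g=capture("scene").max(2); print("cols",list(range(290,350,2)))
    for y in range(140,172,2): print(y,g[y,290:350:2])
E
python3 - <<'E'
from h import *
near(0);right(.120);plat2(.12);base();table()
E
```

```text
G [ 0.5733 -0.077   0.0467] axis yaw -1.5 dip -0.9 lean 51.3 F [-1.1 -0.2  0.1] M [ 0.8  -0.02  0.07] t 25.0 q [-0.63  1.12  0.48  1.77  0.58  0.76  0.71]
B [ 0.6585 -0.1221] ang -0.9 -0.2 centre [ 0.7036 -0.0772] err [0.0026 0.005 ]
nearL,R [ 0.6585 -0.0326] [ 0.659  -0.1221] w 0.0895 ang near/right/left 0.3 -0.1 8.5 centre [ 0.7053 -0.0771] err [0.0043 0.0051]
base: yaw -0.0 n 19 6 centre along e 0.7038 left -0.0708 vessel there 0.701 -0.0821
cols [290, 292, 294, 296, 298, 300, 302, 304, 306, 308, 310, 312, 314, 316, 318, 320, 322, 324, 326, 328, 330, 332, 334, 336, 338, 340, 342, 344, 346, 348]
140 [125 124 125 124 123 124 102  45  32  36  41  41  45  45  44  46  43  46
  46  44  44  39  65  62  67  73  78 118 124 121]
142 [125 125 124 125 122  95  43  22  31  37  38  41  41  43  44  44  46  44
  45  41  40  35  29  29  44  67  81 112 123 123]
144 [125 124 126 122  89  32  21  17  25  35  37  41  42  42  43  44  46  42
  44  42  41  36  25  25  25  28  42  79 110 122]
146 [124 126 123  88  30  18  21  19  24  34  36  40  42  40  43  44  43  44
  42  40  38  34  23  24  25  28  70 
[... 836 characters left out ...]
 17  15  19  18
  22  70  83 101 125 104  48  59 100  79  44  43]
162 [126 127 124  53  45  62  54  37  36  38  47  71  83  66  35  18  18  20
  67  79  43 104 125  64  41  33 102 125 110  54]
164 [126 128 106  51  46  39  35  36  35  32  34  37  52  66  86  77  48  69
  81  44  37 102 128  82  22  31 109 126 126 124]
166 [127 127  96  53  49  36  36  35  29  31  35  34  45  52  50  64  84  83
  40  32  31 100 125  86  59  61 113 127 127 127]
168 [127 123  73  40  53  23  32  36  35  36  38  36  36  40  43  44  47  39
  33  26  27  58  85  70  63  66 113 126 128 127]
170 [123  70  32  22  33  19  51  53  35  36  34  34  33  35  38  44  44  35
  29  29  29  40  56  52  62  62 113 127 127 127]
```

>>> servo_tool:
  slide:
    - [0, 0, 0]
    - [0, 0, 0]
    - [0, 0, 0]
    - [0, 0.0028, -0.0002]
    - [0, 0.0028, -0.0002]
  dr:
    - [0, 0, 0]
    - [0, 0, 0]
    - [0, 0, 0]
    - [-0.148, 0, 0]
    - [-0.148, 0, 0]
  fingers: [0.02, 0.01, 0.01, 0.01, 0.01]

```text
time_s: 25.8
position: [0.5724, -0.0876, 0.0304]
ee_rot: [-2.544, -0.018, 3.116]
contact_force: [-1.4, 3.0, -2.9]
gripper_width: 0.211
gripper_force: 59.2
```

>>> servo_tool:
  slide:
    - [0, 0.0028, -0.0002]
    - [0, 0.0028, -0.0002]
    - [0, 0.0028, -0.0002]
    - [0, 0.0028, -0.0002]
    - [0.001, 0, 0]
  dr:
    - [-0.148, 0, 0]
    - [-0.148, 0, 0]
    - [-0.148, 0, 0]
    - [-0.148, 0, 0]
    - [0, 0, 0.03]
  fingers: [0.01, 0.01, 0.01, 0.01, 0.01]

```text
time_s: 26.3
position: [0.5705, -0.0915, 0.0279]
ee_rot: [-3.131, -0.015, 3.062]
contact_force: [1.3, -1.6, -1.6]
gripper_width: 0.21
gripper_force: 63.9
```

>>> servo_tool:
  slide:
    - [0.001, 0, 0]
    - [0, 0, 0]
    - [0, 0, 0]
  dr:
    - [0, 0, 0.03]
    - [0, 0, 0]
    - [0, 0, 0]
  fingers: [0.01, 0.01, 0.01]

```text
time_s: 26.6
position: [0.5709, -0.078, 0.0278]
ee_rot: [-3.126, -0.016, 3.054]
contact_force: [0.2, -5.7, 3.0]
gripper_width: 0.207
gripper_force: 60.0
```

Run:
```python
from h import *
near(0);right(.123)
```

```text
G [ 0.5712 -0.0777  0.0468] axis yaw -5.0 dip -0.9 lean 0.9 F [ 0.2 -5.7  3. ] M [-1.19  0.25 -0.48] t 26.6 q [ 0.18  0.82 -0.16  1.85  0.28  0.51  1.31]
B [ 0.6525 -0.1326] ang -2.8 -6.0 centre [ 0.7019 -0.0925] err [ 0.0009 -0.0103]
```

>>> servo_tool:
  slide:
    - [0, 0, 0]
    - [0, 0.0014, -0.0001]
    - [0, 0.0014, -0.0001]
    - [0, 0.0014, -0.0001]
    - [0, 0.0014, -0.0001]
  dr:
    - [0, 0, -0.03]
    - [-0.074, 0, 0]
    - [-0.074, 0, 0]
    - [-0.074, 0, 0]
    - [-0.074, 0, 0]
  fingers: [0.01, 0.01, 0.01, 0.01, 0.01]

```text
time_s: 27.2
position: [0.572, -0.0672, 0.0288]
ee_rot: [2.854, -0.015, 3.092]
contact_force: [1.3, 1.6, -4.2]
gripper_width: 0.213
gripper_force: 59.5
```

>>> servo_tool:
  slide:
    - [0, 0.0014, -0.0001]
    - [0, 0.0014, -0.0001]
    - [0, 0.0014, -0.0001]
    - [0, 0.0014, -0.0001]
    - [0, 0, 0]
  dr:
    - [-0.074, 0, 0]
    - [-0.074, 0, 0]
    - [-0.074, 0, 0]
    - [-0.074, 0, 0]
    - [0, 0, 0]
  fingers: [0.01, 0.01, 0.01, 0.01, 0.01]

```text
time_s: 27.7
position: [0.5718, -0.0633, 0.0305]
ee_rot: [2.556, -0.018, 3.088]
contact_force: [1.0, 1.7, 7.4]
gripper_width: 0.215
gripper_force: 60.3
```

>>> servo_tool:
  slide:
    - [0, 0, 0]
    - [0, 0, 0]
  dr:
    - [0, 0, 0]
    - [0, 0, 0]
  fingers: [0.01, 0.01]

```text
time_s: 27.9
position: [0.572, -0.0635, 0.0311]
ee_rot: [2.561, -0.016, 3.089]
contact_force: [1.6, 3.7, -0.3]
gripper_width: 0.217
gripper_force: 59.7
```

Run:
```python
from h import *
near(0);right(.1255);plat2(.1255)
```

```text
G [ 0.5717 -0.0739  0.047 ] axis yaw -3.0 dip -0.9 lean -33.3 F [ 1.6  3.7 -0.3] M [ 0.01 -0.25  0.2 ] t 27.9 q [ 0.78  1.05 -0.7   1.73  0.06  0.68  1.79]
B [ 0.6558 -0.1244] ang -2.9 -2.6 centre [ 0.7028 -0.0815] err [0.0018 0.0007]
nearL,R [ 0.6586 -0.055 ] [ 0.6559 -0.1252] w 0.0703 ang near/right/left -2.2 -2.0 -38.0 centre [ 0.7037 -0.0918] err [ 0.0027 -0.0096]
```

>>> servo_tool:
  slide:
    - [0, 0, 0]
    - [0, 0, 0]
    - [0, -0.0019, -0.0001]
    - [0, -0.0019, -0.0001]
    - [0, -0.0019, -0.0001]
  dr:
    - [0, 0, 0]
    - [0, 0, 0]
    - [0.098, 0, 0]
    - [0.098, 0, 0]
    - [0.098, 0, 0]
  fingers: [0.042, 0.042, 0.042, 0.042, 0.042]

```text
time_s: 28.6
position: [0.5717, -0.0758, 0.029]
ee_rot: [2.859, -0.014, 3.078]
contact_force: [-1.0, 1.2, -0.3]
gripper_width: 0.491
gripper_force: 0.0
```

>>> servo_tool:
  slide:
    - [0, -0.0019, -0.0001]
    - [0, -0.0019, -0.0001]
    - [0, -0.0019, -0.0001]
    - [0, -0.0019, -0.0001]
    - [0, -0.0019, -0.0001]
  dr:
    - [0.098, 0, 0]
    - [0.098, 0, 0]
    - [0.098, 0, 0]
    - [0.098, 0, 0]
    - [0.098, 0, 0]
  fingers: [0.042, 0.042, 0.042, 0.042, 0.042]

```text
time_s: 29.1
position: [0.5717, -0.0841, 0.0297]
ee_rot: [-2.934, -0.012, 3.08]
contact_force: [0.1, -0.7, -1.0]
gripper_width: 0.487
gripper_force: 0.0
```

>>> servo_tool:
  slide:
    - [0, -0.0019, -0.0001]
    - [0, -0.0019, -0.0001]
    - [0, -0.0019, -0.0001]
    - [0, -0.0019, -0.0001]
    - [0, -0.0019, -0.0001]
  dr:
    - [0.098, 0, 0]
    - [0.098, 0, 0]
    - [0.098, 0, 0]
    - [0.098, 0, 0]
    - [0.098, 0, 0]
  fingers: [0.042, 0.042, 0.042, 0.042, 0.042]

```text
time_s: 29.6
position: [0.5714, -0.0914, 0.0334]
ee_rot: [-2.445, -0.012, 3.082]
contact_force: [-0.3, -0.1, 0.3]
gripper_width: 0.497
gripper_force: 0.0
```

>>> servo_tool:
  slide:
    - [0, -0.0019, -0.0001]
    - [0, -0.0019, -0.0001]
    - [0, 0, 0]
    - [0, 0, 0]
  dr:
    - [0.098, 0, 0]
    - [0.098, 0, 0]
    - [0, 0, 0]
    - [0, 0, 0]
  fingers: [0.042, 0.042, 0.042, 0.042]

```text
time_s: 30.0
position: [0.5703, -0.0944, 0.0352]
ee_rot: [-2.253, -0.015, 3.082]
contact_force: [0.9, -0.2, 1.0]
gripper_width: 0.487
gripper_force: 0.0
```

Run:
```python
from h import *
near(0);right(.1255);plat2(.1255);table()
for z in(.125,.130): print(z,[proj("scene",[*(np.array([.7028,-.0815])+.045*np.array(o)@np.array([[.999,-.045],[.045,.999]])),z]).round(1) for o in((-1,1),(-1,-1),(1,-1))])
# handle arms in the scene view: dark balls near the handle, seen from -y
y=np.radians(-2.6); e=np.array([np.cos(y),np.sin(y),0]); l=np.array([-e[1],e[0],0]); K=np.array([.7028,-.0815,.047])-.108*e
print("hub px scene",proj("scene",K).round(1),[(d,proj("scene",K+.034*(np.cos(np.radians(d))*l+np.sin(np.radians(d))*np.array([0,0,1]))).round(1)) for d in range(-170,190,20)])
```

```text
G [ 0.5714 -0.0797  0.0472] axis yaw -3.4 dip -0.9 lean 50.9 F [ 0.9 -0.2  1. ] M [ 0.79 -0.09  0.01] t 30.0 q [-0.62  1.12  0.48  1.75  0.55  0.78  0.72]
B [ 0.656 -0.126] ang -0.8 -2.9 centre [ 0.7032 -0.0833] err [ 0.0022 -0.0011]
nearL,R [ 0.6584 -0.0347] [ 0.6557 -0.1259] w 0.0912 ang near/right/left -1.7 -2.9 3.1 centre [ 0.7036 -0.0817] err [0.0026 0.0005]
cols [290, 292, 294, 296, 298, 300, 302, 304, 306, 308, 310, 312, 314, 316, 318, 320, 322, 324, 326, 328, 330, 332, 334, 336, 338, 340, 342, 344, 346, 348]
140 [123 124 123 125 124 125 119  75  32  35  40  43  44  45  45  45  45  45
  47  45  43  41  39  57  73  69  77 119 124 122]
142 [123 124 125 124 125 107  56  25  26  34  36  42  43  45  45  47  45  44
  44  44  42  39  27  29  35  49  85 110 124 122]
144 [126 124 125 125 108  45  23  20  24  33  37  41  42  44  43  45  44  44
  44  43  40  37  25  24  26  26  28  46  95 117]
146 [125 125 122 104  51  17  13  16  21  31  37  39  42  42  44  43  46  44
  43  42  40  38  27  27  25  26  30  70  87 112]
148 [126 123  85  38  19  20  20  14  18  28  36  36  39  43  43  43  
[... 1471 characters left out ...]
.4, 150.5]), array([323.6, 165.1]), array([345.1, 146. ])]
0.13 [array([295.3, 149. ]), array([323.6, 163.6]), array([345.1, 144.5])]
hub px scene [294.6 193.9] [(-170, array([304.9, 201.3])), (-150, array([303.8, 203.6])), (-130, array([301.6, 204.7])), (-110, array([298.6, 204.5])), (-90, array([295.2, 203. ])), (-70, array([291.7, 200.5])), (-50, array([288.6, 197.2])), (-30, array([286.2, 193.5])), (-10, array([284.7, 189.8])), (10, array([284.4, 186.6])), (30, array([285.4, 184.2])), (50, array([287.4, 183. ])), (70, array([290.4, 183. ])), (90, array([293.9, 184.4])), (110, array([297.5, 187. ])), (130, array([300.8, 190.5])), (150, array([303.3, 194.3])), (170, array([304.7, 198.1]))]
```

```bash
cat >> h.py <<'E'
def caps(im=None):
    "blue caps on the vessel's lid, scene view: soft centroid"
    I=[im] if im is not None else [capture("scene") for _ in range(3)]; o=[]
    for i in I:
        c=i[92:120,300:345].astype(float); w=np.clip(c[...,2]-c[...,0]-25,0,None); Y,X=np.mgrid[92:120,300:345]; o.append([(w*X).sum()/w.sum(),(w*Y).sum()/w.sum(),w.sum()])
    o=np.mean(o,0); print("caps",o.round(3)); return o
def px_per_mm(): print("px per mm lift",(proj("scene",[.701,-.0822,.261])-proj("scene",[.701,-.0822,.26])).round(3))
E
python3 - <<'E'
from h import *
caps(cv2.cvtColor(cv2.imread("pics/scene0.png"),cv2.COLOR_BGR2RGB)); caps(cv2.cvtColor(cv2.imread("pics/s6.png"),cv2.COLOR_BGR2RGB)); caps(); px_per_mm()
E
```

```text
caps [ 317.04   100.297 1639.   ]
caps [ 317.023  100.299 1852.   ]
caps [ 317.688  100.662 1893.   ]
px per mm lift [-0.005 -0.354]
```

```bash
cat >> h.py <<'E'
def tcaps(im=None):
    I=[im] if im is not None else [capture("top") for _ in range(3)]; o=[]
    for i in I:
        c=i[92:150,255:320].astype(float); w=np.clip(c[...,2]-c[...,0]-40,0,None); Y,X=np.mgrid[92:150,255:320]; o.append([(w*X).sum()/w.sum(),(w*Y).sum()/w.sum(),w.sum()])
    o=np.mean(o,0); print("top caps",o.round(3)); return o
E
python3 - <<'E'
from h import *
L=lambda f:cv2.cvtColor(cv2.imread("pics/"+f),cv2.COLOR_BGR2RGB)
tcaps(L("top0.png")); tcaps(L("t1.png")); tcaps(L("t7.png")); tcaps()
caps()
a,b=ray("top",286,118,.26),ray("top",287,118,.26); print((b-a)[:2],(ray("top",286,119,.26)-a)[:2])
n=L("scene0.png"); m=capture("scene"); 
for i in(n,m): print([i[y,318].tolist() for y in range(94,106,2)], [i[y,326].tolist() for y in range(94,110,3)])
E
```

```text
top caps [  280.739   111.215 16653.   ]
top caps [  280.733   111.217 18389.   ]
top caps [  280.729   111.216 19836.   ]
top caps [  281.674   111.56  17761.   ]
caps [ 317.672  100.668 1886.   ]
[-1.54209243e-05 -2.05858571e-03] [-2.17159961e-03 -2.02569524e-05]
[[105, 103, 93], [99, 99, 95], [46, 58, 90], [37, 53, 89], [38, 53, 90], [40, 45, 63]] [[110, 111, 99], [82, 87, 83], [96, 97, 85], [101, 102, 89], [101, 102, 90], [102, 100, 89]]
[[110, 108, 97], [115, 113, 103], [58, 70, 94], [42, 58, 96], [41, 57, 96], [40, 50, 76]] [[116, 115, 104], [75, 82, 88], [83, 85, 79], [102, 103, 91], [106, 106, 93], [107, 106, 93]]
```

```bash
cat >> h.py <<'E'
def lift(p=True):
    t=tcaps(); s=caps(); P=np.array([.701,-.0822,.262]); J=[]
    for n in("top","scene"): J.append(np.array([(proj(n,P+d)-proj(n,P))/.001 for d in np.eye(3)*.001]).T)
    J=np.vstack(J); b=np.r_[t[:2]-[280.735,111.216],s[:2]-[317.03,100.298]]
    x,r,_,_=np.linalg.lstsq(J,b,rcond=None); print("vessel shift mm",(x*1000).round(2),"resid px",(b-J@x).round(2))
E
python3 - <<'E'
from h import *
lift()
E
```

```text
top caps [  281.669   111.555 17745.333]
caps [ 317.684  100.655 1888.667]
vessel shift mm [-0.68 -2.07  0.16] resid px [-0.06  0.06  0.1  -0.03]
```

>>> servo_tool:
  slide:
    - [0, 0, 0]
    - [0, 0, 0]
    - [0, 0, 0]
    - [0, 0.0012, 0]
    - [0, 0.0012, 0]
  dr:
    - [0, 0, 0]
    - [0, 0, 0]
    - [0, 0, 0]
    - [-0.06, 0, 0]
    - [-0.06, 0, 0]
  fingers: [0.02, 0.01, 0.01, 0.01, 0.01]

```text
time_s: 31.55
position: [0.5703, -0.0914, 0.0327]
ee_rot: [-2.375, -0.016, 3.084]
contact_force: [0.3, -0.7, -5.3]
gripper_width: 0.212
gripper_force: 58.9
```

>>> servo_tool:
  slide:
    - [0, 0.0012, 0]
    - [0, 0.0012, 0]
    - [0, 0, 0]
    - [0, 0, 0]
  dr:
    - [-0.06, 0, 0]
    - [-0.06, 0, 0]
    - [0, 0, 0]
    - [0, 0, 0]
  fingers: [0.01, 0.01, 0.01, 0.01]

```text
time_s: 31.95
position: [0.5701, -0.0902, 0.0313]
ee_rot: [-2.493, -0.016, 3.082]
contact_force: [-0.8, -0.3, -5.2]
gripper_width: 0.214
gripper_force: 59.2
```

Run:
```python
from h import *
near(0);lift();right(.127)
```

```text
G [ 0.571  -0.0787  0.0464] axis yaw -3.4 dip -0.9 lean 37.2 F [-0.8 -0.3 -5.2] M [1.34 0.02 0.01] t 31.95 q [-0.48  0.99  0.37  1.81  0.52  0.65  0.83]
top caps [  282.      110.088 18042.333]
caps [ 318.545   99.999 1834.667]
vessel shift mm [ 2.25 -2.67  0.56] resid px [-0.02  0.02  0.03 -0.01]
B [ 0.6555 -0.1275] ang -1.3 -1.4 centre [ 0.7016 -0.0837] err [ 0.0006 -0.0015]
```

>>> servo_tool:
  slide:
    - [0, 0, 0]
    - [0, 0, 0]
    - [0, 0, 0]
    - [0, 0, 0]
  dr:
    - [0, 0, 0]
    - [0, 0, 0]
    - [0, 0, 0]
    - [0, 0, 0]
  fingers: [0.042, 0.042, 0.042, 0.042]

```text
time_s: 32.75
position: [0.5707, -0.0912, 0.0324]
ee_rot: [-2.492, -0.014, 3.081]
contact_force: [0.2, 0.3, -0.9]
gripper_width: 0.493
gripper_force: 0.0
```

Run:
```python
from h import *
near(0);lift();right(.13);grip()
```

```text
G [ 0.5717 -0.0797  0.0475] axis yaw -3.4 dip -0.8 lean 37.2 F [ 0.2  0.3 -0.9] M [ 0.64 -0.03  0.01] t 32.75 q [-0.48  0.99  0.37  1.81  0.52  0.65  0.83]
top caps [  282.137   110.344 18117.333]
caps [ 318.547  100.135 1833.333]
vessel shift mm [ 1.71 -2.99  0.62] resid px [-0.03  0.03  0.05 -0.01]
B [ 0.6547 -0.1275] ang -0.5 -1.6 centre [ 0.701  -0.0838] err [-0.     -0.0016]
285 [238 252 268 295 343 364 381 394]
295 [234 248 268 296 344 365 384 398]
305 [243 249 276 296 343 358 384 390]
```

>>> servo_tool:
  slide:
    - [0, 0, -0.01]
    - [0, 0, -0.02]
    - [0, 0, -0.03]
    - [0, 0, -0.03]
    - [0, 0, -0.03]
  dr:
    - [0, 0, 0]
    - [0, 0, 0]
    - [0, 0, 0]
    - [0, 0, 0]
    - [0, 0, 0]
  fingers: [0.042, 0.042, 0.042, 0.042, 0.042]

```text
time_s: 33.7
position: [0.5762, -0.0172, 0.1289]
ee_rot: [-2.493, -0.015, 3.082]
contact_force: [0.2, 0.6, 0.1]
gripper_width: 0.492
gripper_force: 0.0
```

>>> servo_tool:
  slide:
    - [0.03, 0, -0.03]
    - [0.03, 0, -0.03]
    - [0.03, 0, -0.03]
    - [0, 0, 0]
    - [0, 0, 0]
  dr:
    - [0, 0, 0]
    - [0, 0, 0]
    - [0, 0, 0]
    - [0, 0, 0]
    - [0, 0, 0]
  fingers: [0.042, 0.042, 0.042, 0.042, 0.042]

```text
time_s: 34.2
position: [0.4911, 0.0422, 0.2013]
ee_rot: [-2.494, -0.014, 3.084]
contact_force: [0.5, -0.4, -0.8]
gripper_width: 0.493
gripper_force: 0.0
```

Run:
```python
from h import *
near(0);lift();plat2(.1305);right(.1305);base();red()
i=capture("top"); cv2.imwrite("pics/end.png",cv2.cvtColor(i,cv2.COLOR_RGB2BGR)); j=cv2.cvtColor(cv2.imread("pics/top0.png"),cv2.COLOR_BGR2RGB)
for n,(x,y) in dict(jar=(233,166),oil=(337,179),green=(369,126),yellow=(285,273),wash=(355,205),cup_a=(226,196)).items():
    a,b=[k[y-14:y+14,x-14:x+14].astype(int) for k in(j,i)]; print(n,np.abs(a-b).mean().round(1))
```

```text
G [0.492  0.0536 0.2165] axis yaw -3.3 dip -0.8 lean 37.1 F [ 0.5 -0.4 -0.8] M [ 0.65 -0.02  0.  ] t 34.2 q [-0.72  0.67  0.33  1.86  0.42  1.02  0.8 ]
top caps [  282.135   110.344 17345.333]
caps [ 318.595  100.123 1816.667]
vessel shift mm [ 1.75 -3.02  0.62] resid px [-0.05  0.05  0.08 -0.02]
nearL,R [ 0.6566 -0.0376] [ 0.6542 -0.1278] w 0.0903 ang near/right/left -1.5 -1.4 5.7 centre [ 0.7019 -0.0839] err [ 0.0009 -0.0017]
B [ 0.6545 -0.1277] ang -0.4 -1.5 centre [ 0.7006 -0.0839] err [-0.0004 -0.0017]
base: yaw -1.2 n 20 6 centre along e 0.703 left -0.0592 vessel there 0.7026 -0.0671
red [(array([225.7, 195.4]), np.int32(263)), (array([361.1, 200.3]), np.int32(251)), (array([421.9, 237.5]), np.int32(272))]
jar 2.3
oil 5.0
green 2.6
yellow 3.7
wash 3.5
cup_a 15.9
```

Run:
```python
from h import *
p,q,_=pose(); g=capture("wrist").max(2); m=camera_model("wrist"); H=np.array(m["hand_eye"])
y=np.radians(-1.5); e=np.array([np.cos(y),np.sin(y),0]); l=np.array([-e[1],e[0],0]); u=np.array([0,0,1.])
K=np.array([.701,-.0838,.047])-.108*e
def wp(X): c=H[:3,:3].T@(q.inv().apply(X-p)-H[:3,3]); return np.array([m["fx"]*c[0]/c[2]+m["cx"],m["fy"]*c[1]/c[2]+m["cy"]])
print("hub",wp(K).round(1),"phase0/20 balls",[[wp(K+.034*(np.cos(a)*l+np.sin(a)*u)).round(0).tolist() for a in np.radians([d,d+90,d+180,d+270])] for d in(0,20)])
h=wp(K).astype(int); mm=(g<70).astype(np.uint8); n,lb,st,c=cv2.connectedComponentsWithStats(mm)
o=p+q.apply(H[:3,3])
for k in range(1,n):
    if 8<st[k,4]<400 and np.hypot(*(c[k]-h))<75:
        d=q.apply(H[:3,:3]@np.array([(c[k][0]-m["cx"])/m["fx"],(c[k][1]-m["cy"])/m["fy"],1])); P=o+d*(((K-o)@e)/(d@e))-K
        print(st[k],c[k].round(1),"r",np.hypot(P@l,P[2]).round(4),"ang",np.degrees(np.arctan2(P[2],P@l)).round(1))
s=capture("scene").max(2); o=-rt("scene")[1].T@rt("scene")[2]
mm=(s<30).astype(np.uint8); n,lb,st,c=cv2.connectedComponentsWithStats(mm)
for k in range(1,n):
    if 3<st[k,4]<100 and np.hypot(*(c[k]-proj("scene",K)))<22:
        d=ray("scene",*c[k],0)-o; P=o+d*(((K-o)@e)/(d@e))-K; print("scene",st[k,4],c[k].round(1),"r",np.hypot(P@l,P[2]).round(4),"ang",np.degrees(np.arctan2(P[2],P@l)).round(1))
```

```text
hub [316.4 275.6] phase0/20 balls [[[344.0, 285.0], [295.0, 289.0], [292.0, 267.0], [335.0, 264.0]], [[335.0, 289.0], [288.0, 285.0], [300.0, 264.0], [342.0, 267.0]]]
[292 265   7   7  30] [294.2 267.6] r 0.0314 ang -178.7
[335 264   9   8  53] [339.3 267.2] r 0.0315 ang -74.0
[338 285  10  10  77] [342.4 289.6] r 0.0388 ang 12.1
[289 286  11  11  81] [293.9 290.5] r 0.037 ang 89.0
[291 298   9  12  58] [295.3 303.4] r 0.0561 ang 72.8
[308 298   5   4  15] [309.7 299.9] r 0.0476 ang 60.2
[280 319  13  15 109] [286.4 325.7] r 0.0895 ang 68.8
scene 7 [307.  178.1] r 0.0918 ang 115.8
scene 9 [312.1 181.2] r 0.0982 ang 124.2
scene 9 [295.6 185.7] r 0.0351 ang 93.7
scene 87 [289.4 199.9] r 0.0388 ang -55.2
scene 4 [304.8 201. ] r 0.0298 ang -173.4
```

The handle phase, about 7° past level (637°), puts the platform at 130.9 mm. The vessel's caps show a lift of about 0.6 mm, so the two agree. The jack is centred within 2 mm, the bystanders are unmoved and the robot is clear. I'm handing in.

```bash
python3 -c "
from station import *
print(close_job())"
```

```text
the job is handed in; nothing more can be done
None
```

I handed the job in at about 34 s. The jack's platform is centred to about 2 mm and carries the amber vessel, lifted about 0.6–0.9 mm. The bystanders I checked stand where they were, and the robot touches nothing.

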